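# Read the samovar's temperature, then start the reheat

## Task

The samovar has gone off the boil. Pick up the wand-shaped infrared thermometer from the wooden tray and read the round enamel medallion on the samovar's front (bare chrome reads false): lens square to the medallion's middle, about 10 cm away, held still for a good two seconds, never touching the samovar with it. Then lay the thermometer gently back in the tray, flat with its display up, and start the reheat by pushing the spring toggle on the samovar's base over towards the tap, holding it there for a good second and letting it spring back to the middle; leave the other things on the table where they are.

Things in the scene. Friction and masses are not known exactly. Their poses are not given: they have to be found in the camera images.
- thermo_centre (a point): Centre of the wand thermometer, half-way up (14 mm): a rounded white bar 36 mm wide, 28 mm thick, 0.13 kg, ending in a grey collar and black round nozzle, lying display up on the tray's floor. x runs along it to the nozzle (the beam), y across its width, z out of the display side. It reaches 75 mm behind this point; full width to 66 mm ahead. Can be gripped here across its width from above.
- thermo_lens (a point): The lens at the tip of the wand's nozzle (25 mm in diameter), 81 mm ahead of its centre along x, at the same height; its x axis is the beam.
- medallion (a point): Middle of the face of the round flat matt enamel medallion, 56 mm in diameter, on the front of the chrome samovar above its tap, 225 mm above the table, face vertical. x is level and points from the face INTO the samovar (the face looks along -x), z up, y level along the face. The tap stands out 58 mm in front of it, at y = 0, its wing key up to 171 mm above the table.
- toggle_tip (a point): Top of the spring toggle on the samovar's base, a chrome bat lever 12 mm thick standing 38 mm up from a black console (85 x 78 mm, top 52 mm above the table); tip 90 mm high. Centred, it is at x = -0.190, y = 0.110 in the samovar's frame, its axes parallel to it. -y is towards the tap (three raised bars: reheat), +y away (one bar: keep warm).
- toggle (a joint): Toggle angle, rad: 0 centred, +0.42 fully over towards the tap (reheat), -0.42 fully the other way (keep warm). It hinges about the samovar's x direction at the console's top, 38 mm below its tip; a spring of 0.3 N m/rad recentres it at once when let go (about 3.5 N at the tip when fully over).
- tray: Shallow wooden tea tray, fixed, 240 mm (x) by 360 mm (y); origin at the centre of its underside, floor 7 mm above the table, walls 7 mm thick, 22 mm high; brass handles up to 44 mm high over the middle of the two short walls (y = +-0.177). The thermometer starts in its -y half, the sugar bowl stands in its +y half.
- samovar: The samovar, fixed; origin on the table under the barrel's axis, 90 mm behind the medallion, axes as the medallion's. Barrel 170 mm in diameter, 85 to 285 mm high, rim 200 mm, lid to 366 mm; side handles to y = +-0.133, 170 to 265 mm high. Black base, 22 mm high: x -0.11 to 0.11, y -0.11 to 0.11, and in front x -0.24 to -0.10, y -0.065 to 0.16 (drip grille, console).
- sugar_bowl: Lidded white sugar bowl, 82 mm in diameter, 84 mm high, standing on the tray's floor; loose bystander, leave it standing; body origin at the centre of its underside, z up
- tea_glass: Waisted tea glass, 58 mm in diameter, 78 mm high, standing on the drip grille under the tap (top 100 mm above the table); loose bystander, leave it standing; body origin at the centre of its underside, z up
- tea_caddy: Aluminium tea caddy with twist cap, 81 mm in diameter, 122 mm high; loose bystander, leave it standing; body origin at the centre of its underside, z up
- spoon_cup: Plastic spoon cup, 74 mm in diameter, 95 mm high, spoons up to 190 mm; loose bystander, leave it standing; body origin at the centre of its underside, z up
- teapot: White teapot, 112 mm in diameter, 109 mm high, spout 100 mm to y, handle 90 mm to -y; loose bystander, leave it standing; body origin at the centre of its underside, z up
- jam_jar: Jam jar, 72 mm in diameter, 95 mm high; loose bystander, leave it standing; body origin at the centre of its underside, z up
- saucer_rack: Chrome wire rack, 138 mm (x) by 122 mm (y), 80 mm high, holding four upright saucers; loose bystander, leave it standing; body origin at the centre of its underside, z up
- saucer0: Saucer, 140 mm in diameter, upright in the rack, top 152 mm above the table; bystander, leave it there; origin at its lowest point, its face looks along x
- saucer1: Saucer, 140 mm in diameter, upright in the rack, top 152 mm above the table; bystander, leave it there; origin at its lowest point, its face looks along x
- saucer2: Saucer, 140 mm in diameter, upright in the rack, top 152 mm above the table; bystander, leave it there; origin at its lowest point, its face looks along x
- saucer3: Saucer, 140 mm in diameter, upright in the rack, top 152 mm above the table; bystander, leave it there; origin at its lowest point, its face looks along x
Not all that is in view belongs to the job. What is shaped like the part that bears thermo_centre but orange is not meant.

How it is judged:
On the way, in this order (a step that is already met when the one before it is completed fails the run):
1. the held thermometer is aimed at the medallion and kept still: beam within 18 mm of its middle each way, square to it within 20 degrees, lens 60 to 150 mm from it, for 1.5 s (x of medallion in the frame of thermo_lens between 0.06 and 0.15 m and y of medallion in the frame of thermo_lens between -0.018 and 0.018 m and z of medallion in the frame of thermo_lens between -0.018 and 0.018 m and angle between the x axis of thermo_lens and the x axis of medallion, either way round below 0.35 rad and linear speed of thermometer below 0.03 m/s and angular speed of thermometer below 0.2 rad/s and contact force between the fingers and thermometer above 0.3 N), for 1.5 s.
2. the thermometer lies flat in the tray, display up, released and at rest (x of thermo_centre in the frame of tray between -0.105 and 0.105 m and y of thermo_centre in the frame of tray between -0.165 and 0.165 m and z of thermo_centre in the frame of tray between 0.012 and 0.032 m and angle between thermo_centre's own z axis and vertical below 0.2 rad and contact force between the fingers and thermometer below 0.05 N and linear speed of thermometer below 0.02 m/s), for 0.3 s.
3. the toggle is pushed well over towards the tap (past 0.30 of 0.42 rad) and held there for 0.8 s (value of joint toggle above 0.3 rad), for 0.8 s.
At the end, for the whole second after the job is handed in: The thermometer lies at rest on the tray's floor, inside its walls, display up within 0.2 rad, and the toggle stands centred again within 0.06 rad (all of step 2 and value of joint toggle between -0.06 and 0.06 rad); the robot touches nothing.
It fails at once if the thermometer touches the samovar (contact force between thermometer and samovar above 0.5 N).
It fails at once if the toggle is thrown to the wrong side (keep warm) (value of joint toggle below -0.25 rad).
It fails at once if the thermometer is dropped: out of the fingers more than about 30 mm above where it lies (contact force between the fingers and thermometer below 0.02 N and height (world z) of thermo_centre above 0.055 m).
It fails at once if another thing on the table is shifted by more than 30 mm or tipped (distance of any of sugar_bowl, tea_glass, tea_caddy, spoon_cup, teapot, jam_jar, saucer_rack, saucer0, saucer1, saucer2, saucer3 from where it was at the start of the episode above 0.03 m or angle between any of sugar_bowl, tea_glass, tea_caddy, spoon_cup, teapot, jam_jar, saucer_rack, saucer0, saucer1, saucer2, saucer3's own z axis and vertical above 0.4 rad).
It also fails if it takes over 72 s, if anything falls off the work surface, if the arm or the gripper's body presses on something with over 40 N, if the wrist force passes 120 N, or if a joint passes its speed limit or range.

## Robot

A 6-joint arm with a two-finger parallel gripper is mounted at the origin on the work surface. World frame = base frame: x ahead of the robot, y to its left, z up, the work surface at z = 0. Lengths are in m, angles in rad, forces in N, time in s.
With the tool pointing down it reaches from about 0.325 to 0.85 m from the base axis. Payload 4.4 kg.
Tool frame: the origin (TCP) lies at the very end of the fingers, on their centre line; the grasp point (between the pads) lies 19 mm behind it; y points along the fingers, z is the direction in which the jaws open and shut, and the axes are right-handed (so a half turn about y gives the same grasp; the last joint's range is limited). The gripper opens to 94 mm and grips with 3 to 60 N. Pads are 16 mm wide; open, the fingers measure 119 mm over their backs; the gripper's body (75 mm by 177 mm) begins 78 mm behind the grasp point.
Start: joints at [1.159, 0.207, 1.542, -0, 1.393, -0.15], TCP at [0.149, 0.555, 0.179] pointing down, gripper open.
Joint ranges: [-2.73, 2.73], [-0.86, 2.22], [0.23, 2.46], [-1.11, 4.25], [0.08, 2.63], [-2.82, 2.82]. Speed limits (rad/s): [2.79, 2.79, 3.14, 3.14, 3.14, 3.14].

## Interface

Orientations are given as [roll, pitch, yaw] about the fixed x, y, z axes, in that order (R = Rz(yaw) Ry(pitch) Rx(roll)).
In Python, from workcell import bot, grab_frame, job gives the robot as it stands. The module is installed in compiled form; this text tells all that it offers.
- The arm moves only by the shell command python3 -m jog 'ROWS' [FORCE]. ROWS is JSON, a list of rows, each an object with "gripper": the opening, from 0 (shut) to 1 (fully open); "travel": the shift along the tool's x, y, z in mm, a list of three; "twist": the turn about the tool's y in degrees. In form: [{"gripper": gripper, "travel": [x, y, z], "twist": twist}, ...]. A call has 1 to 8 rows; each row is the pose to reach, as a shift and turn from the pose measured when the call began, along the tool's axes at that moment; what a row does not reach only later rows make up. A row lasts 1/10 s, in which the tool goes at most 50 mm and 8.59 degrees, less where a joint would pass 70% of its speed; a pose out of reach is approached as far as the arm can. A call with a gripper value outside its range is refused whole. The fingers move at their own pace and stop on an object; FORCE is the grip in N (left out, the last holds). Time passes only in rows, so rows that repeat a pose let the fingers close. It gives the time, the measured TCP pose, the force and the opening at its end, in the units of the state.
- bot.sense(): the state, without advancing time (a new reading comes with each control period).
- grab_frame(name): name is "scene" or "top"; returns a dict with "frame" (480x640x3 uint8, red, green, blue), "vertical_fov" (degrees; the focal length in pixels is half the picture's height over the tangent of half this angle, whatever the lens; pixels are square), "cx", "cy" (the principal point, pixels), "world_to_cam" (4x4, takes a point from world to camera coordinates). Camera axes: x right, y down, z forward; pixel columns grow to the right and rows downward; lengths in m; the calibration is good to about 2 mm. A picture is of the moment at which its call begins. There is no depth.
- job.close_job(): hands the job in, once; it reports no verdict.
The state is a dict: "clock": time; "joint_positions": joint angles; "joint_velocities": joint speeds; "joint_efforts": joint torques, N m; "eef_pos": TCP position; "eef_rot": TCP orientation; "wrist_force": force on the tool from outside, world axes, zero at the start; "torque": the same for the moment, N m; "opening": finger opening in m.
Only numpy, scipy, OpenCV 4.12 (cv2) and the standard library are available. Lean on these libraries where they do the work, as an engineer would, in place of code of your own. Each camera call takes 0.05 s, during which the arm holds its last target.

## Working session

There is one attempt and no reset: what is moved stays moved. The work goes in short steps, Python scripts to look and compute and a shell command to move; the robot and the scene stay as the last step left them, time stands still between calls to the robot, and variables do not carry over. Pictures are saved under pics/ and viewed, and the job is handed in when it is done.

```bash
mkdir -p pics
python3 - <<'E'
from workcell import bot, grab_frame, job
import cv2, numpy as np
s=bot.sense(); print(s)
for n in("scene","top"):
    f=grab_frame(n); print(n,f["vertical_fov"],f["cx"],f["cy"]); print(np.round(f["world_to_cam"],4).tolist())
    cv2.imwrite(f"pics/{n}0.png",f["frame"][:,:,::-1])
E
```

```text
{'clock': 0.0, 'joint_positions': array([ 1.15850107e+00,  2.07461533e-01,  1.54290395e+00,  5.02655481e-06,
        1.39349524e+00, -1.50497864e-01]), 'joint_velocities': array([-5.61651024e-04, -4.83759644e-04, -1.93367311e-03, -1.64894787e-04,
       -6.78318557e-05,  1.06031378e-03]), 'joint_efforts': array([ 2.37683969e-03, -3.70881379e+01, -2.81415814e+01,  6.98120054e-02,
        3.61345557e-02, -1.64482353e-04]), 'eef_pos': array([0.14848388, 0.55461915, 0.17759102]), 'eef_rot': array([-1.57303801e+00,  3.44941245e-04, -2.61798670e-01]), 'wrist_force': array([-0.11986051,  0.5453185 ,  0.64855542]), 'torque': array([0.01909813, 0.04170153, 0.04325492]), 'opening': 0.09398500280368298}
scene 47.17962599412207 318.5036227379151 248.48881287627825
[[-0.0641, 0.9979, 0.0018, -0.0386], [0.7143, 0.0472, -0.6982, -0.2396], [-0.6969, -0.0435, -0.7159, 1.7672], [0.0, 0.0, 0.0, 1.0]]
top 55.54685407065359 320.5516213763714 232.3852296101035
[[0.0219, -0.9997, -0.0073, 0.0686], [-0.9951, -0.0211, -0.097, 0.516], [0.0968, 0.0094, -0.9953, 1.3865], [0.0, 0.0, 0.0, 1.0]]
```

View pics/scene0.png

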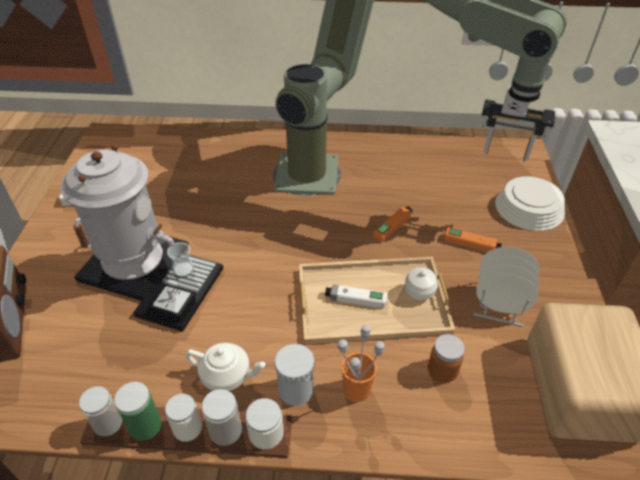

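View pics/top0.png

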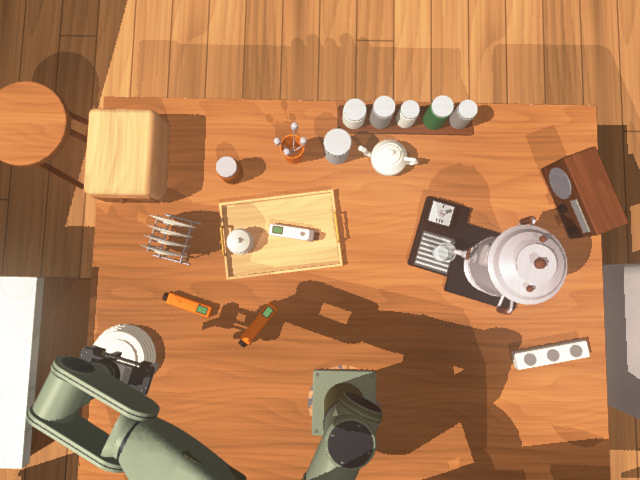

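```bash
cat > h.py <<'E'
import numpy as np, cv2
from scipy.spatial.transform import Rotation as R
from workcell import bot, grab_frame
class Cam:
    def __init__(s,n):
        f=grab_frame(n); s.img=np.ascontiguousarray(f["frame"][:,:,::-1]); s.W=np.array(f["world_to_cam"]); s.cx,s.cy=f["cx"],f["cy"]
        s.f=240/np.tan(np.radians(f["vertical_fov"]/2))
        s.K=np.array([[s.f,0,s.cx],[0,s.f,s.cy],[0,0,1]])
    def proj(s,P):
        P=np.atleast_2d(P); c=P@s.W[:3,:3].T+s.W[:3,3]; return np.c_[s.f*c[:,0]/c[:,2]+s.cx, s.f*c[:,1]/c[:,2]+s.cy]
    def ray(s,u,v):
        d=s.W[:3,:3].T@np.array([(u-s.cx)/s.f,(v-s.cy)/s.f,1]); o=-s.W[:3,:3].T@s.W[:3,3]; return o,d/np.linalg.norm(d)
    def at(s,u,v,z):
        o,d=s.ray(u,v); return o+d*(z-o[2])/d[2]
    def crop(s,x0,y0,x1,y1,k,name,img=None):
        im=(s.img if img is None else img)[y0:y1,x0:x1]; cv2.imwrite(f"pics/{name}.png",cv2.resize(im,None,fx=k,fy=k,interpolation=cv2.INTER_CUBIC))
def tri(c1,p1,c2,p2):
    A=[];b=[]
    for c,p in((c1,p1),(c2,p2)):
        o,d=c.ray(*p); M=np.eye(3)-np.outer(d,d); A.append(M); b.append(M@o)
    return np.linalg.lstsq(np.vstack(A),np.hstack(b),rcond=None)[0]
E
python3 - <<'E'
from h import *
t=Cam("top"); s=Cam("scene")
t.crop(210,180,350,285,5,"t_tray"); t.crop(400,180,580,315,4,"t_sam"); s.crop(60,145,230,335,3,"s_sam"); s.crop(290,250,460,345,4,"s_tray")
E
```

```text
(no output)
```

View pics/t_tray.png

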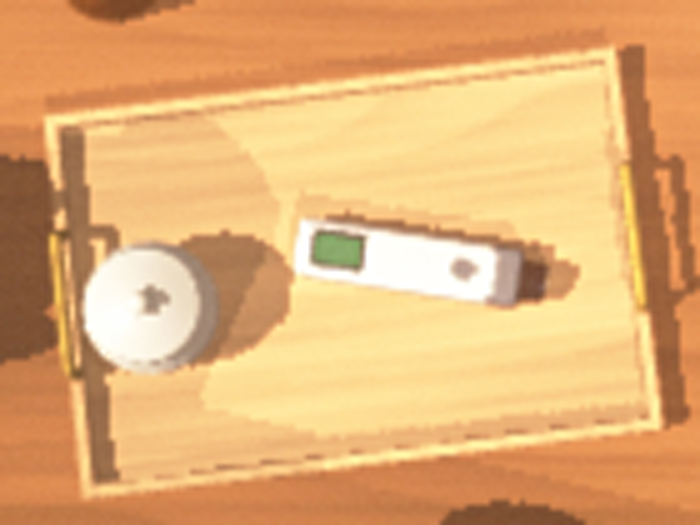

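View pics/t_sam.png

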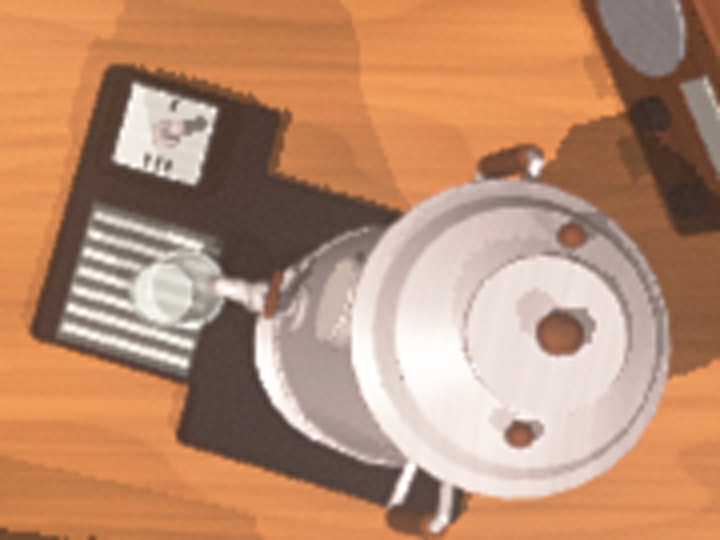

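View pics/s_sam.png

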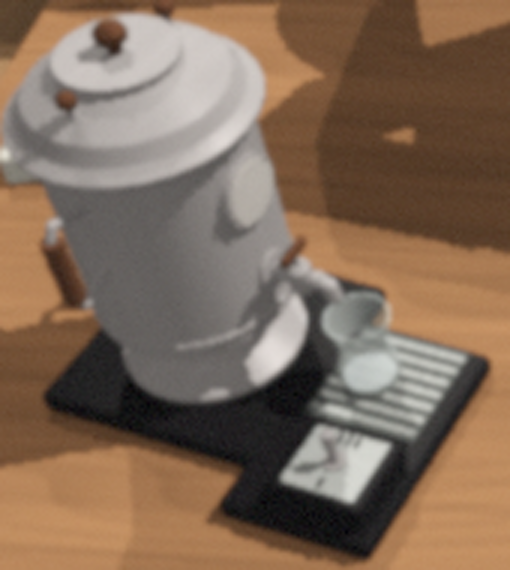

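View pics/s_tray.png

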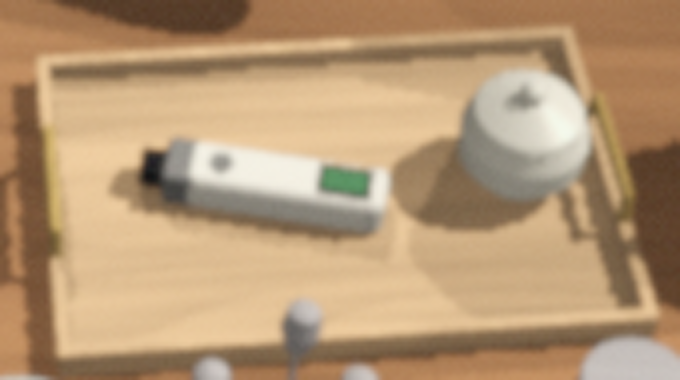

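```bash
cat > fit.py <<'E'
from h import *
from scipy.optimize import least_squares
t=Cam("top"); s=Cam("scene")
# samovar
T=lambda a,b:(400+a/4,180+b/4); S=lambda a,b:(60+a/3,145+b/3)
obs=[(t,T(112,65),(-.24,.16,.022)),(t,T(35,335),(-.24,-.065,.022)),(t,T(180,440),(-.11,-.11,.022)),
(s,S(372,543),(-.24,.16,.022)),(s,S(488,362),(-.24,-.065,.022)),(s,S(228,500),(-.10,.16,.022)),(s,S(47,395),(.11,.11,.022)),(s,S(248,193),(-.09,0,.225))]
def res(q,w=None):
    x,y,a=q; M=R.from_euler('z',a).as_matrix(); r=[]
    for c,p,m in obs: r.append(c.proj(M@np.array(m)+[x,y,0])[0]-p)
    return np.ravel(r)
o=least_squares(res,[.35,-.4,-1.57],loss='soft_l1'); print("samovar",o.x,np.degrees(o.x[2])); print(res(o.x).reshape(-1,2).round(1).tolist())
x,y,a=o.x; M=R.from_euler('z',a).as_matrix(); w=lambda m:M@np.array(m)+[x,y,0]
print("medallion",w((-.09,0,.225)),"toggle",w((-.19,.11,.09)))
im=t.img.copy(); js=s.img.copy()
for m in [(-.09,0,.225),(-.19,.11,.09),(-.19,.11,.052)]+[q[2] for q in obs]+[(-.148,0,.171)]+[(-.09,.028*np.cos(k),.225+.028*np.sin(k)) for k in np.arange(0,6.28,.5)]:
    for c,g in((t,im),(s,js)):
        u=c.proj(w(m))[0]; cv2.circle(g,tuple((u*16).round().astype(int)),12,(0,0,255),-1,shift=4)
t.crop(400,180,580,315,4,"ft_sam",im); s.crop(60,145,230,335,3,"fs_sam",js)
# thermo
hsv=cv2.cvtColor(t.img,cv2.COLOR_BGR2HSV)
for c,n,(x0,y0,x1,y1) in((t,"top",(262,215,335,255)),(s,"scene",(318,278,392,312))):
    hs=cv2.cvtColor(c.img,cv2.COLOR_BGR2HSV)[y0:y1,x0:x1]; m=((hs[...,1]<60)|((hs[...,0]>45)&(hs[...,0]<90)))
    m=m.astype(np.uint8); n_,l,st,ce=cv2.connectedComponentsWithStats(m); k=1+st[1:,4].argmax()
    pts=np.argwhere(l==k)[:,::-1]+[x0,y0]; r=cv2.minAreaRect(pts.astype(np.float32)); print(n,r,cv2.boxPoints(r).round(1).tolist())
E
python3 fit.py
```

```text
samovar [ 0.42093433 -0.43833881 -1.83077463] -104.89565958705613
[[-1.9, -0.7], [-1.4, 1.2], [-0.4, 0.9], [-1.6, 1.1], [0.4, -3.7], [-4.5, 0.6], [-4.2, 0.4], [1.0, -1.1]]
medallion [ 0.44406969 -0.35136321  0.225     ] toggle [ 0.57607916 -0.28300021  0.09      ]
top ((290.6357116699219, 232.09536743164062), (44.30435562133789, 11.174980163574219), 8.53076457977295) [[267.8999938964844, 234.3000030517578], [269.6000061035156, 223.3000030517578], [313.3999938964844, 229.89999389648438], [311.70001220703125, 240.89999389648438]]
scene ((356.6184997558594, 295.4797668457031), (60.51876449584961, 16.72629165649414), 8.746162414550781) [[325.3999938964844, 299.1000061035156], [328.0, 282.6000061035156], [387.79998779296875, 291.79998779296875], [385.29998779296875, 308.29998779296875]]
```

View pics/ft_sam.png

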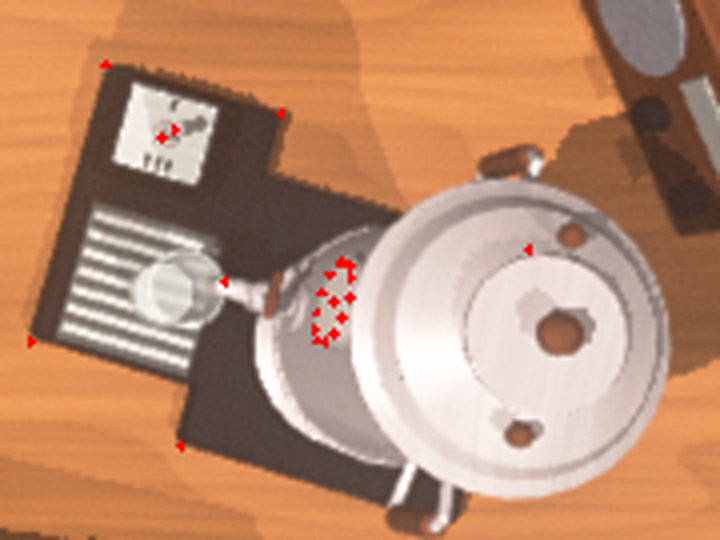

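View pics/fs_sam.png

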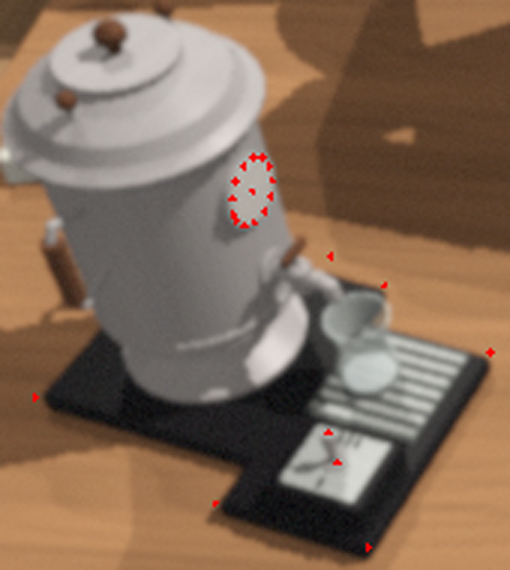

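Run:
```python
from h import *
t=Cam("top"); s=Cam("scene")
t.crop(90,85,600,130,1.5,"edge_t"); s.crop(0,400,640,480,1.2,"edge_s")
g=cv2.cvtColor(t.img,cv2.COLOR_BGR2GRAY).astype(float)
def line(img,xs,y0,y1):
    out=[]
    for x in xs:
        c=img[y0:y1,x-1:x+2].mean(1); d=np.abs(np.diff(c)); k=d.argmax(); out.append((x,y0+k+.5,d[k]))
    return np.array(out)
L=line(g,range(180,590,10),88,115); print("top",L[:,:2].round(1).tolist())
```

```text
top [[180.0, 113.5], [190.0, 113.5], [200.0, 98.5], [210.0, 98.5], [220.0, 98.5], [230.0, 103.5], [240.0, 105.5], [250.0, 99.5], [260.0, 99.5], [270.0, 99.5], [280.0, 99.5], [290.0, 112.5], [300.0, 99.5], [310.0, 100.5], [320.0, 100.5], [330.0, 100.5], [340.0, 104.5], [350.0, 99.5], [360.0, 99.5], [370.0, 103.5], [380.0, 95.5], [390.0, 97.5], [400.0, 112.5], [410.0, 99.5], [420.0, 105.5], [430.0, 104.5], [440.0, 95.5], [450.0, 113.5], [460.0, 103.5], [470.0, 99.5], [480.0, 105.5], [490.0, 105.5], [500.0, 103.5], [510.0, 102.5], [520.0, 104.5], [530.0, 103.5], [540.0, 104.5], [550.0, 104.5], [560.0, 104.5], [570.0, 104.5], [580.0, 111.5]]
```

View pics/edge_t.png

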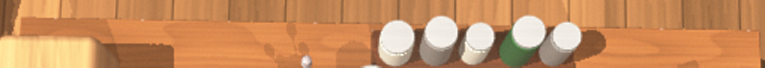

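View pics/edge_s.png

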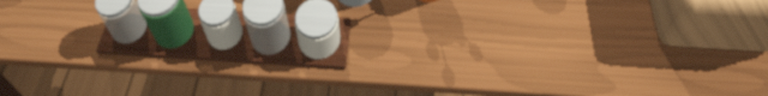

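Run:
```python
from h import *
s=Cam("scene")
g=cv2.GaussianBlur(cv2.cvtColor(s.img,cv2.COLOR_BGR2GRAY).astype(float),(5,5),0)
for x in list(range(5,430,20)):
    y0=int(451+ x*0.064)-6; c=g[y0:y0+14,x]; d=np.diff(c); print(x,y0+d.argmin()+.5, end='; ')
# back edge
print()
for x in list(range(100,290,12))+list(range(345,480,12)):
    c=g[112:145,x]; d=np.abs(np.diff(c)); print(x,112.5+d.argmax(),end='; ')
```

```text
5 449.5; 25 450.5; 45 451.5; 65 452.5; 85 453.5; 105 455.5; 125 456.5; 145 458.5; 165 460.5; 185 461.5; 205 462.5; 225 463.5; 245 464.5; 265 465.5; 285 467.5; 305 468.5; 325 469.5; 345 470.5; 365 472.5; 385 473.5; 405 474.5; 425 476.5; 
100 122.5; 112 122.5; 124 123.5; 136 123.5; 148 123.5; 160 123.5; 172 123.5; 184 122.5; 196 122.5; 208 137.5; 220 121.5; 232 134.5; 244 131.5; 256 130.5; 268 128.5; 280 129.5; 345 131.5; 357 131.5; 369 132.5; 381 132.5; 393 133.5; 405 133.5; 417 134.5; 429 134.5; 441 135.5; 453 135.5; 465 112.5; 477 113.5;
```

Run:
```python
from h import *
t=Cam("top"); s=Cam("scene")
print("medal tri",tri(t,(485,254.5),s,(60+248/3,145+193/3)))
P=[t.at(u,v,.035)[:2] for u,v in [(267.9,234.8),(269.6,222.8),(313.9,229.9),(312.2,241.4)]]
P=np.array(P); print(P.round(4)); print(np.linalg.norm(np.diff(P,axis=0),axis=1))
# tray corners outer top, z=.022
T=lambda a,b:(210+a/5,180+b/5)
C=np.array([t.at(*T(*q),.022)[:2] for q in [(45,118),(613,48),(662,428),(88,497)]]); print("tray",C.round(3).tolist(),C.mean(0),np.linalg.norm(np.diff(C,axis=0),axis=1))
e=C[1]-C[0]; print("tray y dir yaw(deg of +y)",np.degrees(np.arctan2(*(-e)[::-1])))
# model overlay of thermometer
def draw(cx,cy,yaw):
    M=R.from_euler('z',yaw).as_matrix()
    for c,nm,cr in((t,"ft_th",(255,210,340,260,8)),(s,"fs_th",(310,270,400,320,8))):
        x0,y0,x1,y1,k=cr; g=cv2.resize(c.img[y0:y1,x0:x1],None,fx=k,fy=k,interpolation=cv2.INTER_CUBIC)
        def pl(pts):
            u=(c.proj(np.array(pts)@M.T+[cx,cy,.021])-[x0,y0]+.5)*k; cv2.polylines(g,[u.round().astype(np.int32)],True,(0,0,255),1)
        for z in(.014,-.014): pl([(-.075,-.018,z),(-.075,.018,z),(.066,.018,z),(.066,-.018,z)])
        pl([(.081,.0125*np.cos(a),.0125*np.sin(a)) for a in np.arange(0,6.3,.3)]); pl([(0,-.018,.014),(0,.018,.014)])
        cv2.imwrite(f"pics/{nm}.png",g)
b=P[:2].mean(0); f=P[2:].mean(0); d=(f-b)/np.linalg.norm(f-b); yaw=np.arctan2(d[1],d[0])
c0=b+.075*d; c1=f-.066*d; print(c0,c1,np.degrees(yaw)); c=(c0+c1)/2; draw(c[0],c[1],yaw)
```

```text
medal tri [ 0.44535952 -0.35599175  0.22284019]
[[0.5026 0.2415]
 [0.5398 0.2375]
 [0.5207 0.1003]
 [0.4851 0.1047]]
[0.03749203 0.13851661 0.03587545]
tray [[0.598, 0.399], [0.65, 0.045], [0.413, 0.01], [0.363, 0.363]] [0.50631291 0.20432932] [0.35829141 0.23942046 0.35607575]
tray y dir yaw(deg of +y) 98.29832876314856
[0.51127889 0.16512758] [0.51164701 0.16788526] -97.60341198524716
```

View pics/ft_th.png

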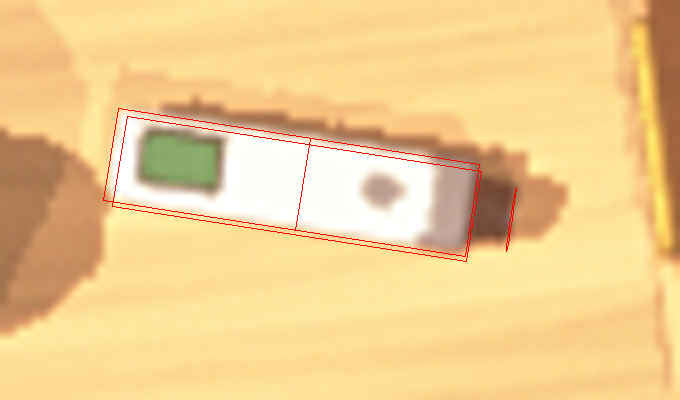

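View pics/fs_th.png

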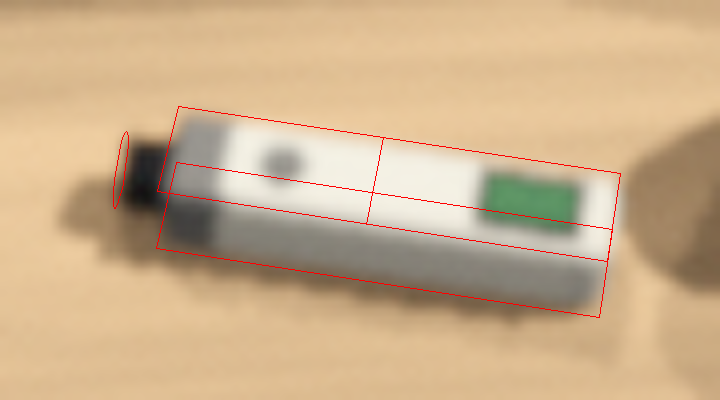

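```bash
cat > plan.py <<'E'
import sys
from h import *
def plan(x,y,z,yawdeg):
    s=bot.sense(); M=R.from_euler('xyz',s["eef_rot"]).as_matrix()
    d=M.T@(np.array([x,y,z])-s["eef_pos"])*1000
    cur=np.degrees(s["eef_rot"][2]); tw=-((yawdeg-cur+180)%360-180)
    print("t%.2f"%s["clock"],"pos",s["eef_pos"].round(4),"rpy",np.degrees(s["eef_rot"]).round(2),"q6 %.2f"%s["joint_positions"][5],"-> travel",d.round(1).tolist(),"twist %.1f"%tw,"F",s["wrist_force"].round(1),"open",round(s["opening"],4))
if __name__=="__main__": plan(*map(float,sys.argv[1:5]))
E
python3 plan.py .511 .166 .15 -97.6
python3 - <<'E'
from h import *
t=Cam("top")
print(t.at(291,148,.1),t.at(237,241,.09), "spoontop", t.at(294,127,.19))
E
```

```text
t0.55 pos [0.1488 0.5554 0.1787] rpy [-90.   0. -15.] q6 -0.15 -> travel [450.6, 28.7, -282.4] twist 82.6 F [-0.1  0.6 -0.4] open 0.0942
[0.75860785 0.17287161 0.1       ] [0.47732213 0.32530688 0.09      ] spoontop [0.79313599 0.15897249 0.19      ]
```

```bash
python3 -m jog '[{"gripper":0.8,"travel":[20,0,-13],"twist":5},{"gripper":0.8,"travel":[50,0,-32],"twist":12},{"gripper":0.8,"travel":[85,0,-53],"twist":20},{"gripper":0.8,"travel":[120,0,-75],"twist":28},{"gripper":0.8,"travel":[155,0,-97],"twist":36},{"gripper":0.8,"travel":[190,0,-119],"twist":44},{"gripper":0.8,"travel":[225,0,-141],"twist":52},{"gripper":0.8,"travel":[260,0,-163],"twist":60}]' 25; python3 plan.py .511 .166 .15 -97.6
```

```text
clock: 1.4
eef_pos: [0.3588, 0.3294, 0.1791]
eef_rot: [-1.57, 0.0, -1.315]
wrist_force: [1.2, 1.3, 0.3]
opening: 0.0752
t1.40 pos [0.3588 0.3294 0.1791] rpy [-8.995e+01  2.000e-02 -7.532e+01] q6 0.31 -> travel [196.7, 29.1, 105.8] twist 22.3 F [1.2 1.3 0.3] open 0.0752
```

```bash
python3 -m jog '[{"gripper":0.8,"travel":[34,0,18],"twist":4},{"gripper":0.8,"travel":[68,5,36],"twist":8},{"gripper":0.8,"travel":[102,10,55],"twist":12},{"gripper":0.8,"travel":[136,16,73],"twist":16},{"gripper":0.8,"travel":[165,22,89],"twist":19},{"gripper":0.8,"travel":[185,26,99],"twist":21},{"gripper":0.8,"travel":[197,29,106],"twist":22.3},{"gripper":0.8,"travel":[197,29,106],"twist":22.3}]'; python3 plan.py .511 .166 .011 -97.6
python3 - <<'E'
from h import *
t=Cam("top"); s=Cam("scene")
p=bot.sense()["eef_pos"]; print(t.proj(p),s.proj(p))
t.crop(210,150,370,270,5,"t1"); s.crop(270,180,430,320,5,"s1")
E
```

```text
clock: 2.2
eef_pos: [0.5119, 0.1647, 0.1497]
eef_rot: [-1.571, 0.0, -1.706]
wrist_force: [0.2, -0.2, 0.2]
opening: 0.0752
t2.20 pos [0.5119 0.1647 0.1497] rpy [-9.000e+01  2.000e-02 -9.775e+01] q6 0.29 -> travel [-1.1, 138.7, -1.1] twist -0.1 F [ 0.2 -0.2  0.2] open 0.0752
[[289.59212269 228.71916538]] [[358.70942657 260.48850813]]
```

View pics/s1.png

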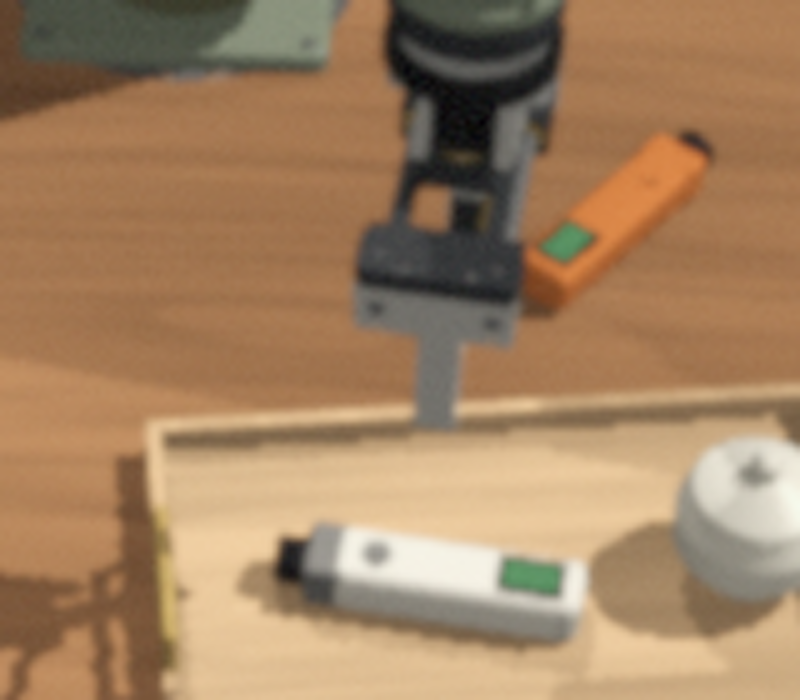

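View pics/t1.png

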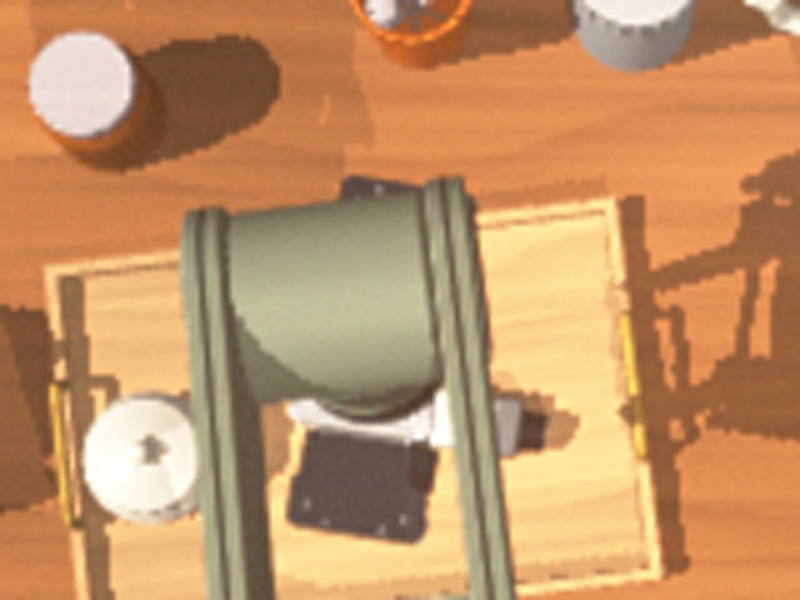

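```bash
python3 -m jog '[{"gripper":0.8,"travel":[0,25,-1],"twist":0},{"gripper":0.8,"travel":[-1,55,-1],"twist":0},{"gripper":0.8,"travel":[-1,85,-1],"twist":0},{"gripper":0.8,"travel":[-1,110,-1],"twist":0},{"gripper":0.8,"travel":[-1,125,-1],"twist":0},{"gripper":0.8,"travel":[-1,134,-1],"twist":0},{"gripper":0.8,"travel":[-1,138,-1],"twist":0},{"gripper":0.8,"travel":[-1,138,-1],"twist":0}]'; python3 plan.py .511 .166 .011 -97.6
python3 - <<'E'
from h import *
s=Cam("scene"); s.crop(290,200,430,320,5,"s2")
E
```

```text
clock: 3.1
eef_pos: [0.5099, 0.1681, 0.0123]
eef_rot: [-1.571, 0.001, -1.702]
wrist_force: [0.2, 0.0, 0.7]
opening: 0.0753
t3.10 pos [0.5099 0.1681 0.0123] rpy [-8.999e+01  7.000e-02 -9.753e+01] q6 0.29 -> travel [2.0, 1.3, 1.4] twist 0.1 F [0.2 0.  0.7] open 0.0753
```

View pics/s2.png

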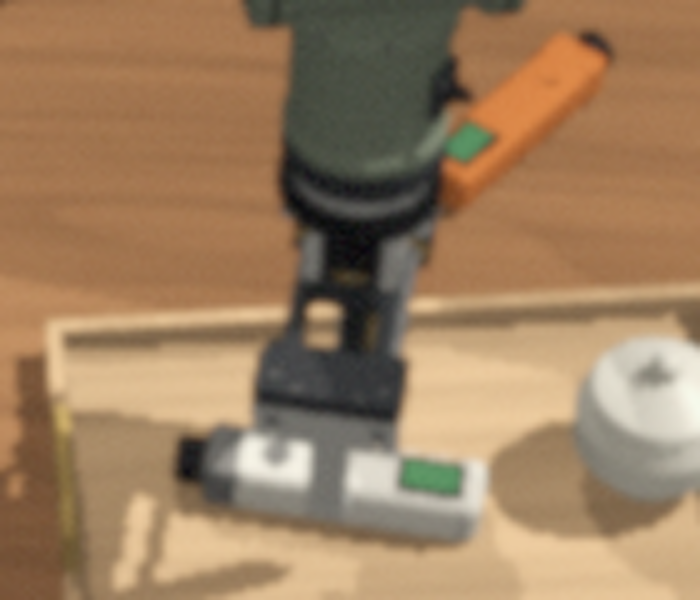

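```bash
python3 -m jog '[{"gripper":0.6,"travel":[0,1,0],"twist":0},{"gripper":0.4,"travel":[0,1,0],"twist":0},{"gripper":0.3,"travel":[0,1,0],"twist":0},{"gripper":0.2,"travel":[0,1,0],"twist":0},{"gripper":0.2,"travel":[0,1,0],"twist":0},{"gripper":0.2,"travel":[0,1,0],"twist":0},{"gripper":0.2,"travel":[0,1,0],"twist":0}]' 25; python3 plan.py .511 .166 .011 -97.6
```

```text
clock: 3.85
eef_pos: [0.5104, 0.168, 0.0118]
eef_rot: [-1.57, 0.001, -1.703]
wrist_force: [0.3, 0.2, 0.9]
opening: 0.0225
t3.85 pos [0.5104 0.168  0.0118] rpy [-8.994e+01  8.000e-02 -9.755e+01] q6 0.29 -> travel [2.0, 0.8, 0.8] twist 0.0 F [0.3 0.2 0.9] open 0.0225
```

Run:
```python
from h import *
s=Cam("scene"); s.crop(290,200,430,320,5,"s3"); t=Cam("top"); t.crop(230,180,340,280,6,"t3")
print(bot.sense()["opening"])
```

```text
0.019414604377284428
```

View pics/s3.png

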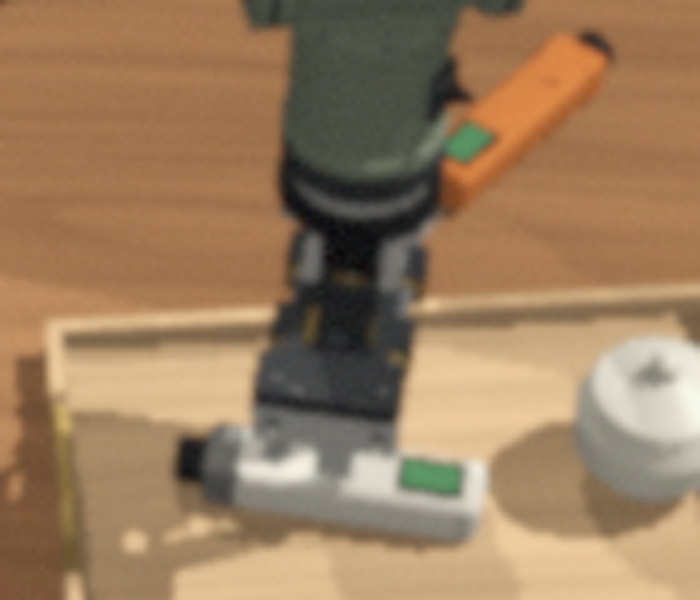

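View pics/t3.png

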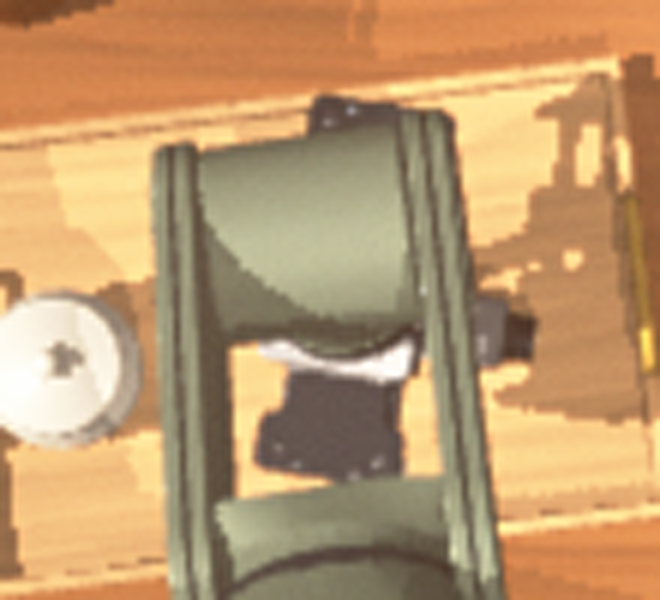

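Run:
```python
from h import *
s=Cam("scene")
sn=bot.sense(); p=sn["eef_pos"]; print(p,sn["opening"],sn["wrist_force"])
M=R.from_euler('xyz',sn["eef_rot"]).as_matrix()
for (x,y,z) in [(0,0,0),(-.008,0,.0097),(.008,0,.0097),(0,0,.0097),(0,0,.0222),(-.008,0,.0222),(.008,0,.0222),(0,-.019,.0097),(0,-.04,.0222),(0,-.08,.0222)]:
    print((x,y,z),((s.proj(p+M@np.array([x,y,z]))[0]-[290,200])*5).round(0))
print("earlier s1", ((s.proj(np.array([.5119,.1647,.1497])+M@np.array([0,0,z]))[0]-[270,180])*5 for z in (0,)).__next__())
for z in(-.06,-.05,-.0376,.0376,.05,.06): print(z,((s.proj(np.array([.5119,.1647,.1497])+M@np.array([0,0,z]))[0]-[270,180])*5).round())
```

```text
[0.51048069 0.16807302 0.01186738] 0.01896873237215412 [ 0.2125317   0.45387229 -0.29874304]
(0, 0, 0) [332. 488.]
(-0.008, 0, 0.0097) [345. 505.]
(0.008, 0, 0.0097) [314. 500.]
(0, 0, 0.0097) [330. 503.]
(0, 0, 0.0222) [326. 522.]
(-0.008, 0, 0.0222) [342. 524.]
(0.008, 0, 0.0222) [310. 519.]
(0, -0.019, 0.0097) [331. 479.]
(0, -0.04, 0.0222) [330. 471.]
(0, -0.08, 0.0222) [334. 417.]
earlier s1 [440.15168732 404.50335471]
-0.06 [458. 316.]
-0.05 [455. 330.]
-0.0376 [452. 348.]
0.0376 [428. 463.]
0.05 [424. 483.]
0.06 [421. 499.]
```

Run:
```python
from h import *
s=Cam("scene"); t=Cam("top")
im=cv2.imread("pics/scene0.png"); 
p=np.array([.1488,.5554,.1787]); M=R.from_euler('xyz',[-np.pi/2,0,-np.radians(15)]).as_matrix()
k=7;x0,y0=470,85; g=cv2.resize(im[y0:180,x0:570],None,fx=k,fy=k,interpolation=cv2.INTER_CUBIC)
for y,col in((0,(0,0,255)),(-.03,(255,0,0)),(-.06,(0,255,0))):
  for z in(-.0595,-.047,0,.047,.0595):
    u=(s.proj(p+M@np.array([0,y,z]))[0]-[x0,y0]+.5)*k; cv2.circle(g,tuple(u.round().astype(int)),4,col,-1)
cv2.imwrite("pics/tip0.png",g)
```

```text
(no output)
```

View pics/tip0.png

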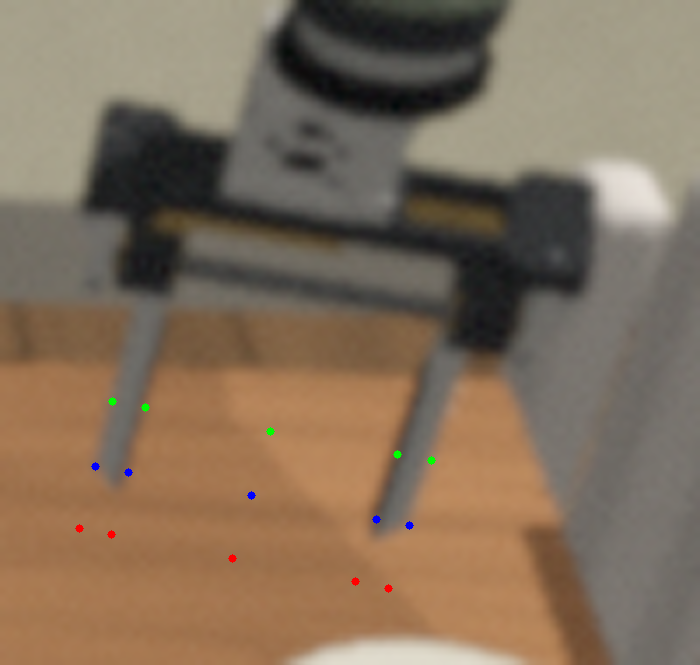

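```bash
python3 -m jog '[{"gripper":0.8,"travel":[0,0,0],"twist":0},{"gripper":0.8,"travel":[0,-2,0],"twist":0},{"gripper":0.8,"travel":[0,-2,0],"twist":0},{"gripper":0.8,"travel":[0,-2,0],"twist":0},{"gripper":0.8,"travel":[0,-2,0],"twist":0},{"gripper":0.8,"travel":[0,0,0],"twist":0},{"gripper":0.8,"travel":[1,4,1],"twist":0},{"gripper":0.8,"travel":[1,8,1],"twist":0}]'; python3 plan.py .511 .166 -.012 -97.6
python3 - <<'E'
from h import *
s=Cam("scene"); s.crop(290,200,430,320,5,"s4"); t=Cam("top")
sn=bot.sense(); p=sn["eef_pos"]; M=R.from_euler('xyz',sn["eef_rot"]).as_matrix()
for y in (0,-.012,-.024): print([((s.proj(p+M@np.array([0,y,z]))[0]-[290,200])*5).round(0).tolist() for z in(.0376,.05)])
E
```

```text
clock: 4.9
eef_pos: [0.5114, 0.1668, 0.0035]
eef_rot: [-1.57, 0.001, -1.703]
wrist_force: [1.1, -1.2, 0.7]
opening: 0.0743
t4.90 pos [0.5114 0.1668 0.0035] rpy [-8.994e+01  8.000e-02 -9.755e+01] q6 0.28 -> travel [0.9, 15.5, -0.3] twist 0.0 F [ 1.1 -1.2  0.7] open 0.0743
[[318.0, 556.0], [314.0, 576.0]]
[[319.0, 542.0], [315.0, 561.0]]
[[320.0, 527.0], [316.0, 546.0]]
```

View pics/s4.png

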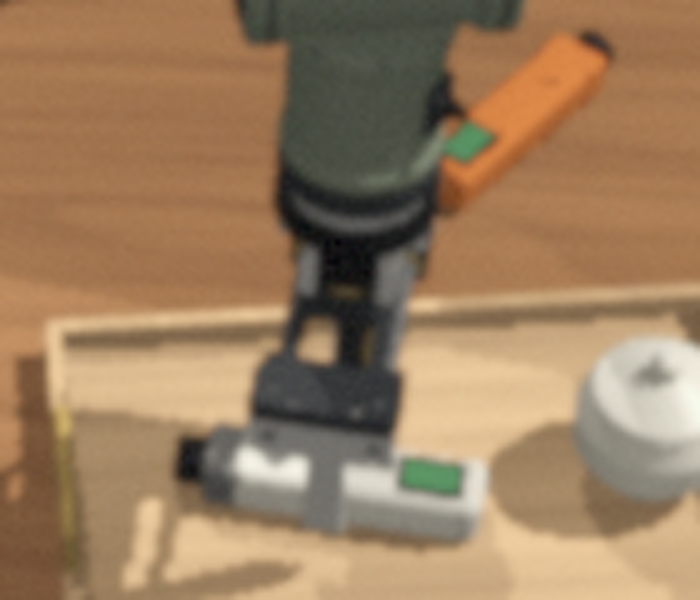

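```bash
python3 -m jog '[{"gripper":0.8,"travel":[1,4,0],"twist":0},{"gripper":0.8,"travel":[1,8,0],"twist":0},{"gripper":0.8,"travel":[1,12,0],"twist":0},{"gripper":0.8,"travel":[1,15,0],"twist":0},{"gripper":0.8,"travel":[1,15,0],"twist":0}]'; python3 plan.py .511 .166 -.012 -97.6
python3 - <<'E'
from h import *
s=Cam("scene"); s.crop(290,200,430,320,5,"s5")
sn=bot.sense(); p=sn["eef_pos"]; M=R.from_euler('xyz',sn["eef_rot"]).as_matrix()
for y in (-.020,-.025,-.03): print([((s.proj(p+M@np.array([0,y,z]))[0]-[290,200])*5).round(0).tolist() for z in(.0376,.05)])
E
```

```text
clock: 5.5
eef_pos: [0.5098, 0.1657, -0.0128]
eef_rot: [-1.573, 0.001, -1.703]
wrist_force: [0.1, 0.5, 0.4]
opening: 0.0749
t5.50 pos [ 0.5098  0.1657 -0.0128] rpy [-9.011e+01  3.000e-02 -9.755e+01] q6 0.28 -> travel [-0.5, -0.8, 1.2] twist 0.0 F [0.1 0.5 0.4] open 0.0749
[[316.0, 550.0], [312.0, 569.0]]
[[317.0, 544.0], [313.0, 563.0]]
[[317.0, 538.0], [313.0, 557.0]]
```

View pics/s5.png

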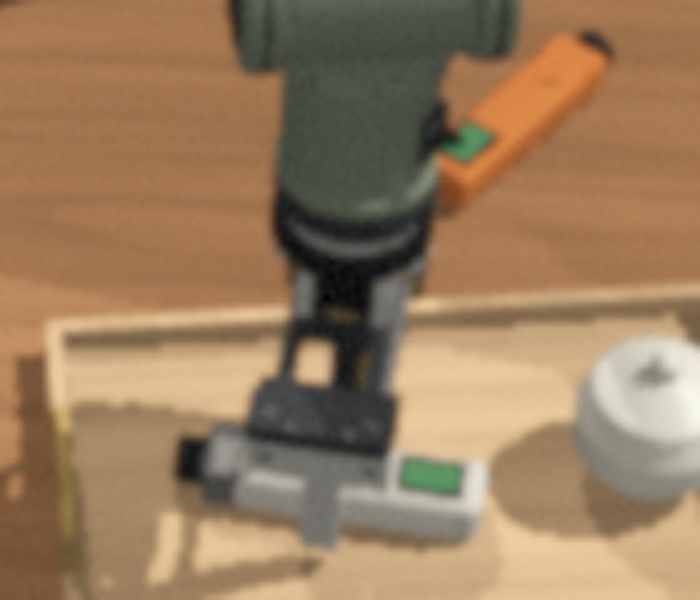

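```bash
python3 -m jog '[{"gripper":0.8,"travel":[0,2,1],"twist":0},{"gripper":0.8,"travel":[0,4,1],"twist":0},{"gripper":0.6,"travel":[0,4,1],"twist":0},{"gripper":0.4,"travel":[0,4,1],"twist":0},{"gripper":0.2,"travel":[0,4,1],"twist":0},{"gripper":0.2,"travel":[0,4,1],"twist":0},{"gripper":0.2,"travel":[0,4,1],"twist":0},{"gripper":0.2,"travel":[0,4,1],"twist":0}]' 25; python3 plan.py .511 .166 -.012 -97.6
python3 - <<'E'
from h import *
s=Cam("scene"); s.crop(290,200,430,320,5,"s6")
E
```

```text
clock: 6.35
eef_pos: [0.5112, 0.1656, -0.0164]
eef_rot: [-1.572, 0.001, -1.703]
wrist_force: [0.5, -0.4, 0.6]
opening: 0.0363
t6.35 pos [ 0.5112  0.1656 -0.0164] rpy [-9.005e+01  5.000e-02 -9.756e+01] q6 0.28 -> travel [-0.4, -4.4, -0.3] twist 0.0 F [ 0.5 -0.4  0.6] open 0.0363
```

View pics/s6.png

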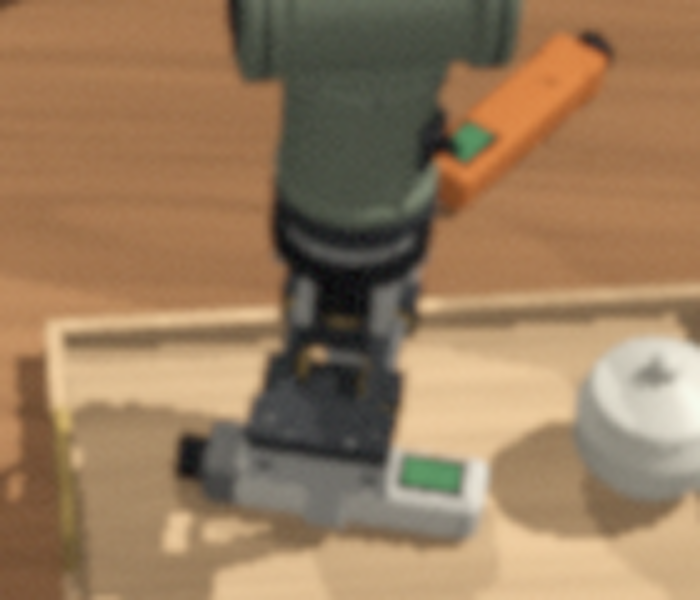

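```bash
python3 -m jog '[{"gripper":0.2,"travel":[0,-8,0],"twist":0},{"gripper":0.2,"travel":[0,-22,0],"twist":0},{"gripper":0.2,"travel":[0,-45,0],"twist":0},{"gripper":0.2,"travel":[0,-72,0],"twist":0},{"gripper":0.2,"travel":[0,-102,0],"twist":0},{"gripper":0.2,"travel":[0,-132,0],"twist":0},{"gripper":0.2,"travel":[0,-160,0],"twist":0},{"gripper":0.2,"travel":[0,-180,0],"twist":0}]' 30; python3 plan.py .491 -.179 .187 -104.9
python3 - <<'E'
from h import *
s=Cam("scene"); s.crop(270,140,430,320,4,"s7")
E
```

```text
clock: 7.2
eef_pos: [0.5125, 0.1657, 0.1674]
eef_rot: [-1.568, 0.002, -1.703]
wrist_force: [-0.7, 0.6, -0.6]
opening: 0.0356
t7.20 pos [0.5125 0.1657 0.1674] rpy [-89.81   0.12 -97.55] q6 0.28 -> travel [344.5, -20.3, 24.1] twist 7.3 F [-0.7  0.6 -0.6] open 0.0356
```

View pics/s7.png

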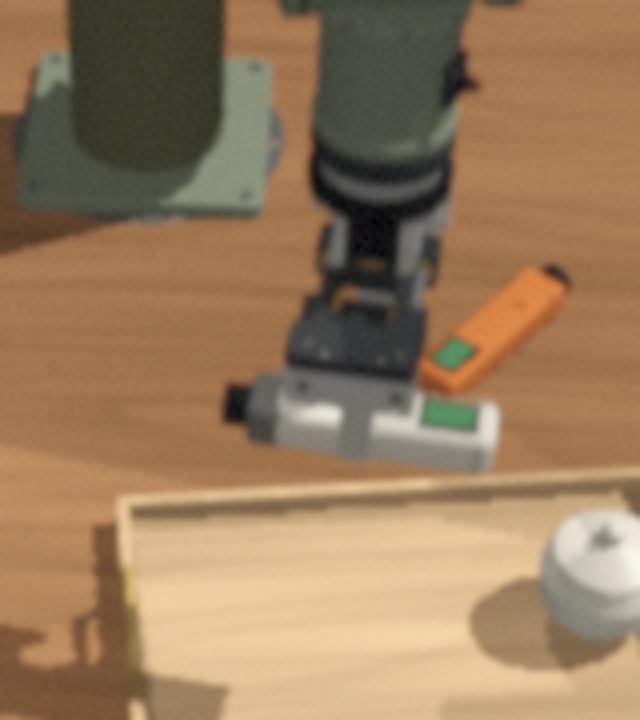

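```bash
python3 -m jog '[{"gripper":0.2,"travel":[10,-3,1],"twist":0},{"gripper":0.2,"travel":[30,-8,2],"twist":1},{"gripper":0.2,"travel":[60,-14,4],"twist":2},{"gripper":0.2,"travel":[95,-20,7],"twist":3},{"gripper":0.2,"travel":[130,-20,10],"twist":4},{"gripper":0.2,"travel":[165,-20,13],"twist":5},{"gripper":0.2,"travel":[200,-20,16],"twist":6},{"gripper":0.2,"travel":[230,-20,18],"twist":7}]' 30; python3 plan.py .491 -.179 .187 -104.9
```

```text
clock: 8.05
eef_pos: [0.5008, -0.0665, 0.1891]
eef_rot: [-1.564, 0.004, -1.826]
wrist_force: [-1.0, 0.2, -0.8]
opening: 0.0356
t8.05 pos [ 0.5008 -0.0665  0.1891] rpy [ -89.63    0.25 -104.65] q6 -0.05 -> travel [111.3, 1.7, 19.0] twist 0.3 F [-1.   0.2 -0.8] open 0.0356
```

```bash
python3 -m jog '[{"gripper":0.2,"travel":[0,0,0],"twist":0},{"gripper":0.2,"travel":[0,0,0],"twist":0}]'
cat > ov.py <<'E'
from h import *
import sys
s=Cam("scene"); t=Cam("top")
sn=bot.sense(); p=sn["eef_pos"]; M=R.from_euler('xyz',sn["eef_rot"]).as_matrix()
c=p+M@[0,-.0374,0]; yaw=sn["eef_rot"][2]
print(c,np.degrees(yaw))
for cam,nm,(x0,y0,x1,y1,k) in((s,"s_"+sys.argv[1],(110,150,310,290,4)),(t,"t_"+sys.argv[1],(340,170,540,310,4))):
    g=cv2.resize(cam.img[y0:y1,x0:x1],None,fx=k,fy=k,interpolation=cv2.INTER_CUBIC)
    def pl(P):
        u=(cam.proj(P)-[x0,y0]+.5)*k; cv2.polylines(g,[u.round().astype(np.int32)],True,(0,0,255),1)
    A=lambda q:c+np.array(q)@M.T
    for z in(.014,-.014): pl(A([(-.075,z,-.018),(-.075,z,.018),(.066,z,.018),(.066,z,-.018)]))
    pl(A([(.081,.0125*np.cos(a),.0125*np.sin(a)) for a in np.arange(0,6.3,.3)])); pl(A([(.081,0,0),(.181,0,0)]))
    cv2.imwrite(f"pics/{nm}.png",g)
E
python3 ov.py 8;python3 plan.py .491 -.179 .187 -104.9
```

```text
clock: 8.25
eef_pos: [0.4997, -0.067, 0.1881]
eef_rot: [-1.567, 0.005, -1.828]
wrist_force: [0.5, 0.6, -1.6]
opening: 0.0358
[ 0.49996159 -0.06582959  0.22588749] -104.61363442191002
t8.35 pos [ 0.5002 -0.0657  0.1885] rpy [ -89.71    0.28 -104.61] q6 -0.05 -> travel [112.0, 1.0, 19.7] twist 0.3 F [-0.1 -0.  -0.7] open 0.036
```

View pics/s_8.png

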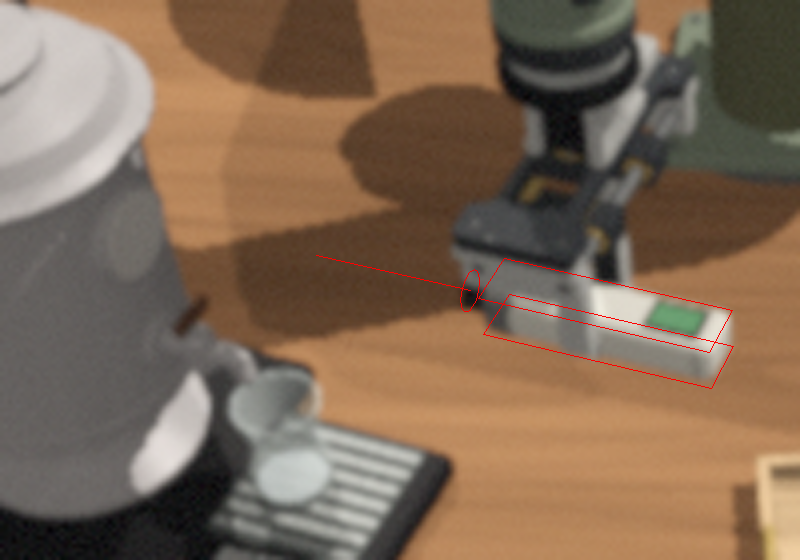

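View pics/t_8.png

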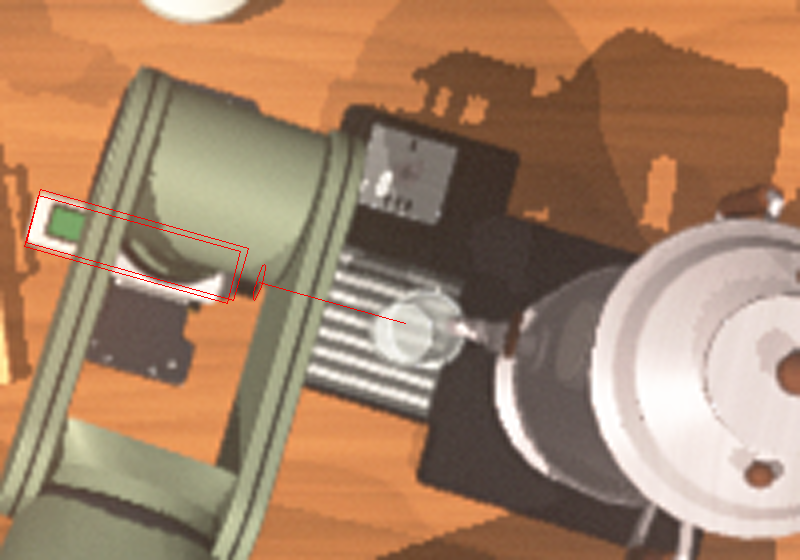

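```bash
python3 -m jog '[{"gripper":0.2,"travel":[10,1,2],"twist":0},{"gripper":0.2,"travel":[30,1,6],"twist":0},{"gripper":0.2,"travel":[50,1,10],"twist":0},{"gripper":0.2,"travel":[70,1,14],"twist":0},{"gripper":0.2,"travel":[88,1,17],"twist":0},{"gripper":0.2,"travel":[102,1,19],"twist":0},{"gripper":0.2,"travel":[110,1,20],"twist":0},{"gripper":0.2,"travel":[112,1,20],"twist":0}]' 30; python3 ov.py 9;python3 plan.py .491 -.179 .187 -104.9
```

```text
clock: 9.15
eef_pos: [0.4912, -0.1796, 0.1869]
eef_rot: [-1.566, 0.005, -1.826]
wrist_force: [-0.2, 0.3, -0.5]
opening: 0.0359
[ 0.49101985 -0.17898187  0.2243583 ] -104.6070095455369
t9.25 pos [ 0.4912 -0.1788  0.187 ] rpy [ -89.72    0.3  -104.61] q6 -0.27 -> travel [0.2, -0.0, -0.2] twist 0.3 F [ 0.6  0.1 -0.9] open 0.0358
```

View pics/s_9.png

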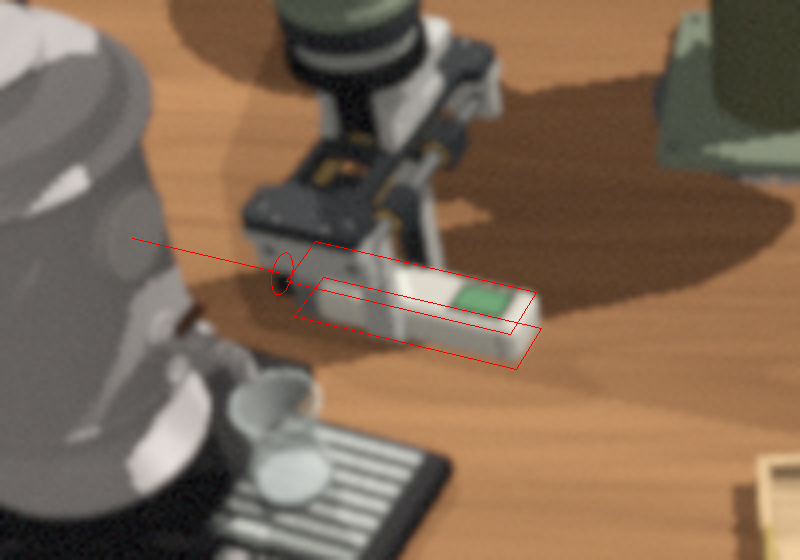

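View pics/t_9.png

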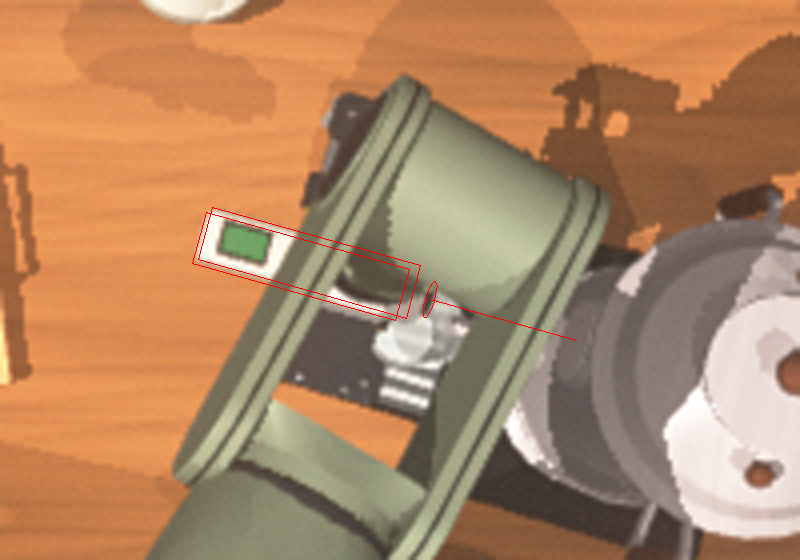

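```bash
for i in 1 2 3; do python3 -m jog '[{"gripper":0.2,"travel":[0,0,0],"twist":0},{"gripper":0.2,"travel":[0,0,0],"twist":0},{"gripper":0.2,"travel":[0,0,0],"twist":0},{"gripper":0.2,"travel":[0,0,0],"twist":0},{"gripper":0.2,"travel":[0,0,0],"twist":0},{"gripper":0.2,"travel":[0,0,0],"twist":0},{"gripper":0.2,"travel":[0,0,0],"twist":0},{"gripper":0.2,"travel":[0,0,0],"twist":0}]'; done; python3 plan.py .491 -.179 .187 -104.9; python3 plan.py .511 .166 .16 -97.6
```

```text
clock: 10.05
eef_pos: [0.4912, -0.1789, 0.1869]
eef_rot: [-1.566, 0.005, -1.826]
wrist_force: [0.3, 0.9, -1.2]
opening: 0.0359
clock: 10.85
eef_pos: [0.4913, -0.1789, 0.187]
eef_rot: [-1.566, 0.005, -1.826]
wrist_force: [0.4, -0.1, -1.0]
opening: 0.0359
clock: 11.65
eef_pos: [0.4912, -0.1789, 0.1869]
eef_rot: [-1.566, 0.005, -1.826]
wrist_force: [0.2, -0.2, 0.3]
opening: 0.0358
t11.65 pos [ 0.4912 -0.1789  0.1869] rpy [ -89.73    0.31 -104.61] q6 -0.27 -> travel [0.2, -0.1, -0.2] twist 0.3 F [ 0.2 -0.2  0.3] open 0.0358
t11.65 pos [ 0.4912 -0.1789  0.1869] rpy [ -89.73    0.31 -104.61] q6 -0.27 -> travel [-338.5, 28.4, -68.0] twist -7.0 F [ 0.2 -0.2  0.3] open 0.0358
```

```bash
python3 -m jog '[{"gripper":0.2,"travel":[-10,0,-2],"twist":0},{"gripper":0.2,"travel":[-30,0,-6],"twist":-1},{"gripper":0.2,"travel":[-60,0,-12],"twist":-2},{"gripper":0.2,"travel":[-95,0,-19],"twist":-3},{"gripper":0.2,"travel":[-130,0,-26],"twist":-4},{"gripper":0.2,"travel":[-165,0,-33],"twist":-5},{"gripper":0.2,"travel":[-200,0,-40],"twist":-6},{"gripper":0.2,"travel":[-235,0,-47],"twist":-7}]' 30;  python3 plan.py .511 .166 .16 -97.6
```

```text
clock: 12.45
eef_pos: [0.5047, 0.0625, 0.1882]
eef_rot: [-1.565, 0.005, -1.703]
wrist_force: [0.2, -0.7, -0.6]
opening: 0.0359
t12.45 pos [0.5047 0.0625 0.1882] rpy [-89.67   0.29 -97.56] q6 0.08 -> travel [-103.3, 28.6, -7.5] twist 0.0 F [ 0.2 -0.7 -0.6] open 0.0359
```

```bash
python3 -m jog '[{"gripper":0.2,"travel":[-30,0,-2],"twist":0},{"gripper":0.2,"travel":[-55,4,-4],"twist":0},{"gripper":0.2,"travel":[-75,10,-6],"twist":0},{"gripper":0.2,"travel":[-90,18,-7],"twist":0},{"gripper":0.2,"travel":[-99,24,-7],"twist":0},{"gripper":0.2,"travel":[-103,28,-7],"twist":0},{"gripper":0.2,"travel":[-103,28,-7],"twist":0}]' 30;  python3 plan.py .511 .166 -.012 -97.6
python3 - <<'E'
from h import *
s=Cam("scene"); s.crop(270,140,430,320,4,"s10")
E
```

```text
clock: 13.15
eef_pos: [0.5109, 0.1656, 0.1596]
eef_rot: [-1.567, 0.004, -1.703]
wrist_force: [-0.1, 0.3, -1.2]
opening: 0.036
t13.15 pos [0.5109 0.1656 0.1596] rpy [-89.78   0.25 -97.55] q6 0.28 -> travel [0.3, 171.6, -0.6] twist 0.1 F [-0.1  0.3 -1.2] open 0.036
```

View pics/s10.png

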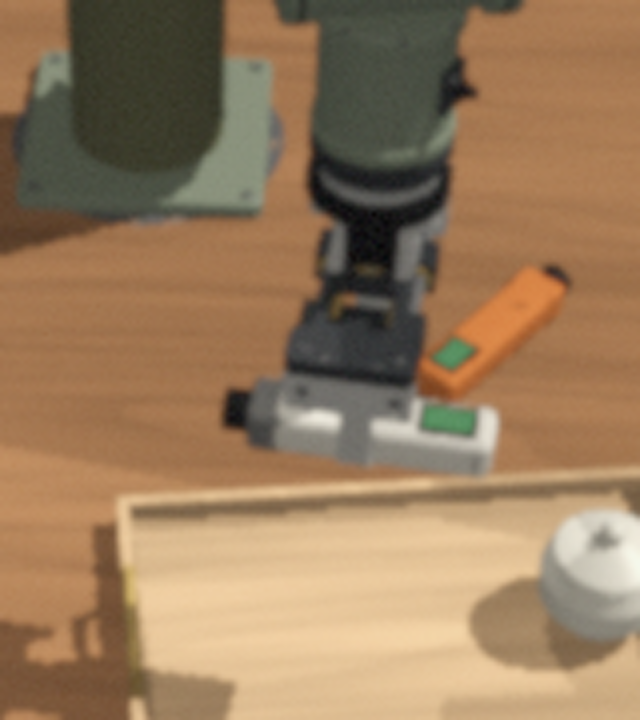

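```bash
python3 -m jog '[{"gripper":0.2,"travel":[0,20,0],"twist":0},{"gripper":0.2,"travel":[0,50,0],"twist":0},{"gripper":0.2,"travel":[0,80,0],"twist":0},{"gripper":0.2,"travel":[0,110,0],"twist":0},{"gripper":0.2,"travel":[0,135,0],"twist":0},{"gripper":0.2,"travel":[0,152,0],"twist":0},{"gripper":0.2,"travel":[0,164,0],"twist":0},{"gripper":0.2,"travel":[0,169,0],"twist":0}]' 30;  python3 plan.py .511 .166 -.016 -97.6
```

```text
clock: 14.0
eef_pos: [0.5118, 0.165, -0.0097]
eef_rot: [-1.567, 0.004, -1.704]
wrist_force: [-0.3, -0.1, -1.2]
opening: 0.0356
t14.00 pos [ 0.5118  0.165  -0.0097] rpy [-89.8    0.22 -97.64] q6 0.28 -> travel [-0.8, 6.3, -0.9] twist -0.0 F [-0.3 -0.1 -1.2] open 0.0356
```

```bash
python3 -m jog '[{"gripper":0.2,"travel":[0,1.5,0],"twist":0},{"gripper":0.2,"travel":[0,3,0],"twist":0},{"gripper":0.2,"travel":[0,4.5,0],"twist":0},{"gripper":0.2,"travel":[0,5.5,0],"twist":0},{"gripper":0.2,"travel":[0,6,0],"twist":0},{"gripper":0.2,"travel":[0,6,0],"twist":0}]' 30;  python3 plan.py .511 .166 -.016 -97.6
```

```text
clock: 14.6
eef_pos: [0.5119, 0.1651, -0.0156]
eef_rot: [-1.567, 0.004, -1.704]
wrist_force: [0.3, -1.0, -2.1]
opening: 0.0356
t14.60 pos [ 0.5119  0.1651 -0.0156] rpy [-89.78   0.22 -97.63] q6 0.28 -> travel [-0.8, 0.4, -1.0] twist -0.0 F [ 0.3 -1.  -2.1] open 0.0356
```

```bash
python3 -m jog '[{"gripper":0.2,"travel":[0,0.5,0],"twist":0},{"gripper":0.37,"travel":[0,0.5,0],"twist":0},{"gripper":0.42,"travel":[0,0.5,0],"twist":0},{"gripper":0.5,"travel":[0,0.5,0],"twist":0},{"gripper":0.6,"travel":[0,0.5,0],"twist":0},{"gripper":0.7,"travel":[0,0.5,0],"twist":0},{"gripper":0.8,"travel":[0,0.5,0],"twist":0},{"gripper":0.8,"travel":[0,0.5,0],"twist":0}]' 10;  python3 plan.py .511 .166 -.016 -97.6
python3 - <<'E'
from h import *
s=Cam("scene"); s.crop(290,200,430,320,5,"s11")
E
```

```text
clock: 15.4
eef_pos: [0.5119, 0.1651, -0.016]
eef_rot: [-1.567, 0.004, -1.704]
wrist_force: [0.7, 0.0, -0.3]
opening: 0.0741
t15.40 pos [ 0.5119  0.1651 -0.016 ] rpy [-89.78   0.23 -97.63] q6 0.28 -> travel [-0.7, -0.0, -1.1] twist -0.0 F [ 0.7  0.  -0.3] open 0.0741
```

View pics/s11.png

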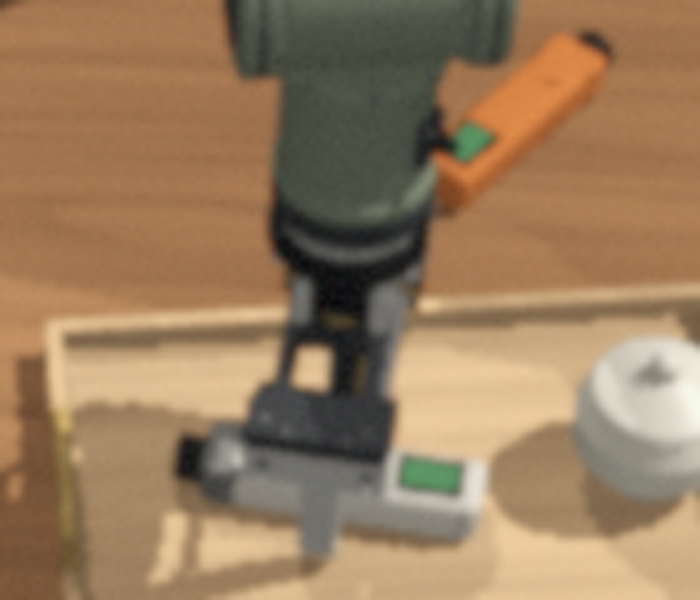

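```bash
python3 -m jog '[{"gripper":0.8,"travel":[0,-5,-1],"twist":0},{"gripper":0.8,"travel":[0,-20,-1],"twist":0},{"gripper":0.8,"travel":[0,-50,-1],"twist":0},{"gripper":0.8,"travel":[0,-85,-1],"twist":0},{"gripper":0.6,"travel":[0,-120,-1],"twist":0},{"gripper":0.4,"travel":[0,-150,-1],"twist":0},{"gripper":0.2,"travel":[0,-175,-1],"twist":0},{"gripper":0,"travel":[0,-180,-1],"twist":0}]' 10
python3 - <<'E'
from h import *
s=Cam("scene"); t=Cam("top"); s.crop(130,270,230,340,8,"s12"); t.crop(410,185,490,245,10,"t12"); s.crop(290,230,460,345,4,"s12b")
E
```

```text
clock: 16.25
eef_pos: [0.5128, 0.1651, 0.1682]
eef_rot: [-1.559, 0.006, -1.704]
wrist_force: [0.3, -0.3, -0.7]
opening: 0.0466
```

View pics/s12.png

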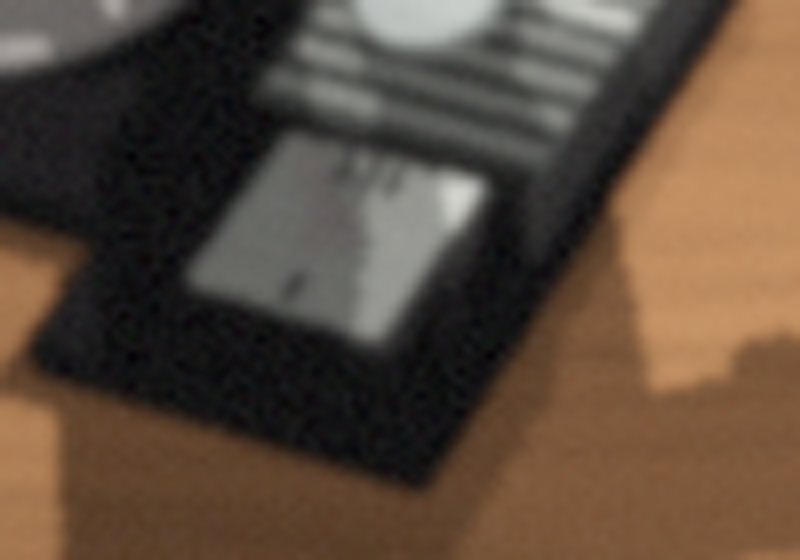

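View pics/t12.png

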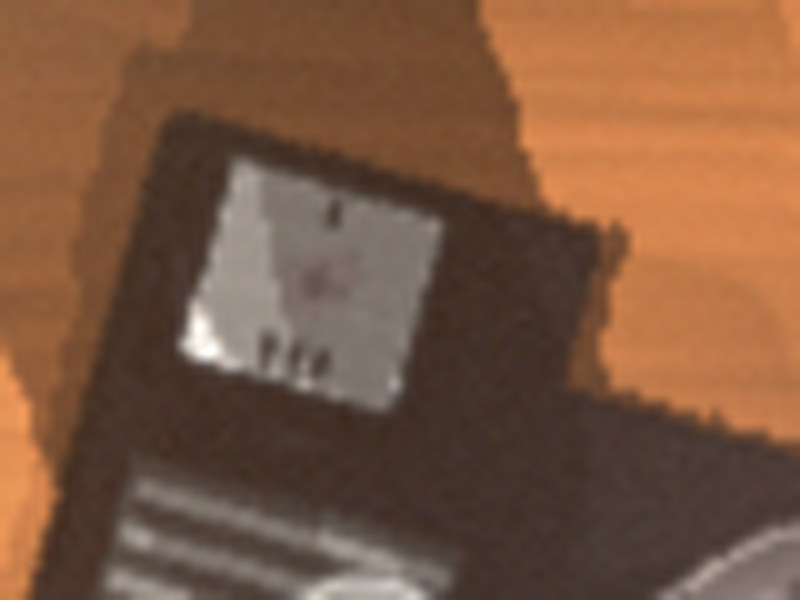

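View pics/s12b.png

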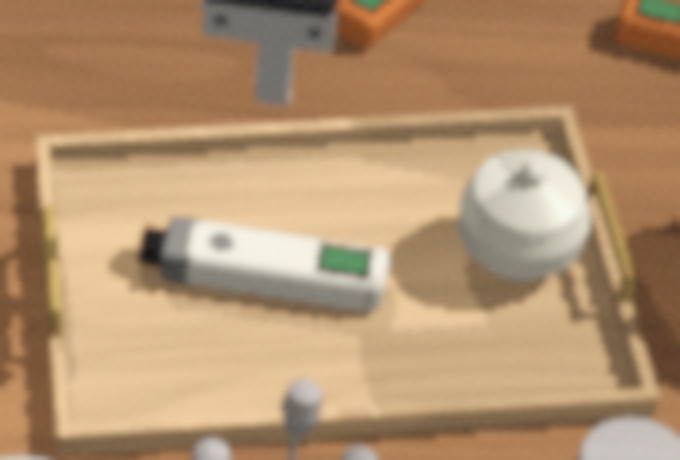

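Run:
```python
from h import *
s=Cam("scene"); t=Cam("top")
print(t.at(410+31.5-.25,185+28.4-.25,.052), s.at(130+336/8-.25,270+235/8-.25,.052))
c=[t.at(410+a/10-.3,185+b/10-.3,.052) for a,b in[(238,160),(442,215),(400,410),(182,350)]]
c=np.array(c)[:,:2]; d=np.diff(np.vstack([c,c[0]]),axis=0); print(np.linalg.norm(d,axis=1),np.degrees(np.arctan2(d[:,1],d[:,0])))
d=np.radians(-104.9); ex=np.array([np.cos(d),np.sin(d)]); ey=np.array([-np.sin(d),np.cos(d)]); H=np.array([.576,-.282])
for y in(.05,.03,.0185,.0): print(y,H+ey*y)
print(bot.sense()["opening"])
```

```text
[ 0.57845792 -0.286798    0.052     ] [ 0.57776004 -0.28276462  0.052     ]
[0.06400734 0.0615399  0.06821525 0.06127988] [-104.18712761  167.70024549   75.58991925  -16.22636749]
0.05 [ 0.6243188  -0.29485664]
0.03 [ 0.60499128 -0.28971398]
0.0185 [ 0.59387796 -0.28675696]
0.0 [ 0.576 -0.282]
0.030491335892296943
```

```bash
python3 plan.py .6205 -.2956 .15 -104.7
```

```text
t16.45 pos [0.509  0.1645 0.1624] rpy [-89.93   0.18 -97.63] q6 0.28 -> travel [441.2, 11.2, 171.6] twist 7.1 F [-0.3  0.2 -1. ] open 0.0305
```

```bash
python3 -m jog '[{"gripper":0,"travel":[20,-5,7],"twist":0},{"gripper":0,"travel":[55,-10,20],"twist":1},{"gripper":0,"travel":[95,-10,36],"twist":2},{"gripper":0,"travel":[135,-10,52],"twist":3},{"gripper":0,"travel":[175,-10,68],"twist":4},{"gripper":0,"travel":[215,-10,83],"twist":5},{"gripper":0,"travel":[255,-10,99],"twist":6},{"gripper":0,"travel":[295,-10,114],"twist":7}]' 20; python3 plan.py .6205 -.2956 .15 -104.7
```

```text
clock: 17.25
eef_pos: [0.5815, -0.1443, 0.1688]
eef_rot: [-1.574, 0.004, -1.827]
wrist_force: [0.4, 0.5, 0.9]
opening: 0.0002
t17.25 pos [ 0.5815 -0.1443  0.1688] rpy [ -90.21    0.23 -104.68] q6 -0.13 -> travel [136.6, 18.0, 76.1] twist 0.0 F [0.4 0.5 0.9] open 0.0002
```

```bash
python3 -m jog '[{"gripper":0,"travel":[30,0,17],"twist":0},{"gripper":0,"travel":[60,0,35],"twist":0},{"gripper":0,"travel":[90,5,52],"twist":0},{"gripper":0,"travel":[115,12,66],"twist":0},{"gripper":0,"travel":[130,17,73],"twist":0},{"gripper":0,"travel":[136,18,76],"twist":0},{"gripper":0,"travel":[136,18,76],"twist":0}]'; python3 plan.py .6205 -.2956 .05 -104.7
python3 - <<'E'
from h import *
s=Cam("scene"); s.crop(110,200,250,340,4,"s13"); t=Cam("top"); t.crop(400,150,560,270,5,"t13")
E
```

```text
clock: 17.95
eef_pos: [0.6197, -0.2947, 0.1483]
eef_rot: [-1.577, 0.005, -1.828]
wrist_force: [-0.7, -0.5, 0.5]
opening: 0.0004
t17.95 pos [ 0.6197 -0.2947  0.1483] rpy [ -90.37    0.3  -104.72] q6 -0.32 -> travel [1.2, 98.3, 1.6] twist -0.0 F [-0.7 -0.5  0.5] open 0.0004
```

View pics/s13.png

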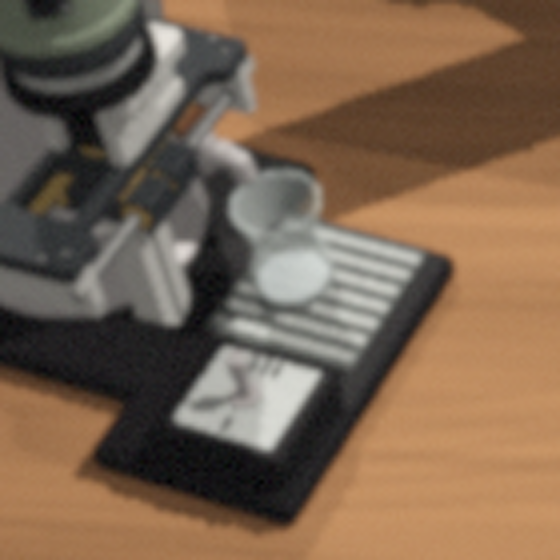

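View pics/t13.png

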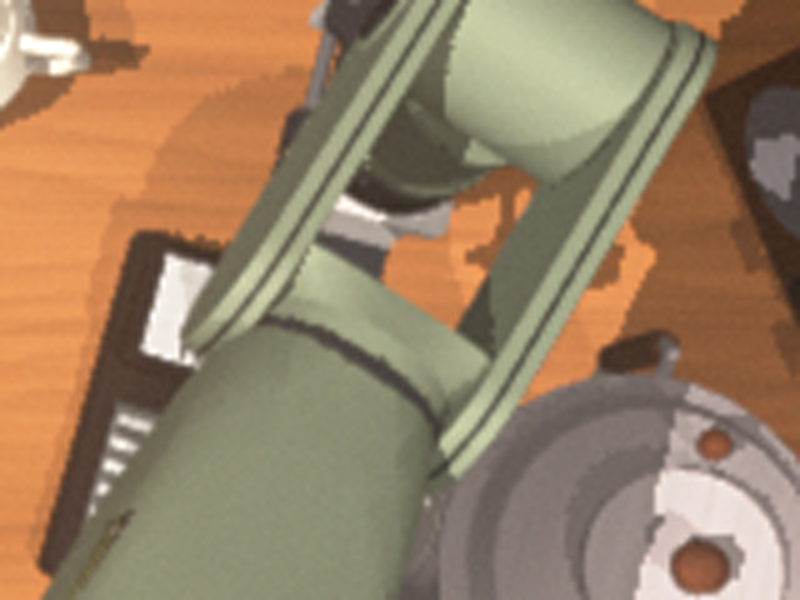

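```bash
python3 -m jog '[{"gripper":0,"travel":[1,15,1],"twist":0},{"gripper":0,"travel":[1,40,1],"twist":0},{"gripper":0,"travel":[1,65,1],"twist":0},{"gripper":0,"travel":[1,82,1],"twist":0},{"gripper":0,"travel":[1,92,1],"twist":0},{"gripper":0,"travel":[1,97,1],"twist":0},{"gripper":0,"travel":[1,98,1],"twist":0}]'; python3 plan.py .6109 -.293 .05 -104.7
python3 - <<'E'
from h import *
s=Cam("scene"); s.crop(110,220,230,340,6,"s14")
sn=bot.sense(); p=sn["eef_pos"]; M=R.from_euler('xyz',sn["eef_rot"]).as_matrix()
print([((s.proj(p+M@np.array(q))[0]-[110,220]+.5)*6).round().tolist() for q in((0,-.027,0),(.008,-.027,-.0125),(-.008,-.027,.0125))])
E
```

```text
clock: 18.75
eef_pos: [0.621, -0.2942, 0.0517]
eef_rot: [-1.575, 0.005, -1.826]
wrist_force: [-0.5, 0.2, -0.4]
opening: 0.0001
t18.75 pos [ 0.621  -0.2942  0.0517] rpy [ -90.25    0.28 -104.62] q6 -0.32 -> travel [1.4, 1.7, -10.0] twist 0.1 F [-0.5  0.2 -0.4] open 0.0001
[[302.0, 519.0], [300.0, 490.0], [304.0, 548.0]]
```

View pics/s14.png

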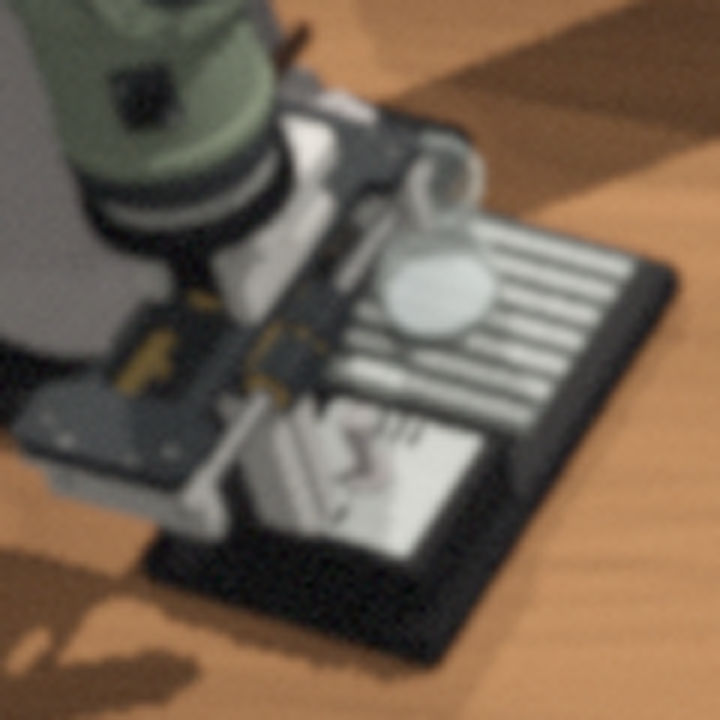

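```bash
python3 -m jog '[{"gripper":0,"travel":[1,1,-5],"twist":0},{"gripper":0,"travel":[1,1,-11],"twist":0},{"gripper":0,"travel":[1,1,-17],"twist":0},{"gripper":0,"travel":[1,1,-21],"twist":0},{"gripper":0,"travel":[1,1,-23],"twist":0},{"gripper":0,"travel":[1,1,-23],"twist":0}]'
cat > f.py <<'E'
from h import *
sn=bot.sense(); d=np.radians(-104.7); ey=np.array([-np.sin(d),np.cos(d)]);ex=np.array([np.cos(d),np.sin(d)])
r=sn["eef_pos"][:2]-[.577,-.284]; F=sn["wrist_force"]
print("off y %.4f x %.4f z %.4f"%(r@ey,r@ex,sn["eef_pos"][2]),"Fy %.2f Fx %.2f Fz %.2f"%(F[:2]@ey,F[:2]@ex,F[2]),"t",sn["clock"])
E
python3 f.py
```

```text
clock: 19.4
eef_pos: [0.5985, -0.2896, 0.0515]
eef_rot: [-1.574, 0.005, -1.826]
wrist_force: [0.8, -0.3, 0.6]
opening: 0.0008
off y 0.0222 x -0.0000 z 0.0515 Fy 0.83 Fx 0.13 Fz 0.55 t 19.4
```

```bash
python3 -m jog '[{"gripper":0,"travel":[0,1,-2],"twist":0},{"gripper":0,"travel":[0,1,-4],"twist":0},{"gripper":0,"travel":[0,1,-6],"twist":0},{"gripper":0,"travel":[0,1,-7],"twist":0},{"gripper":0,"travel":[0,1,-7],"twist":0}]'; python3 f.py;  python3 -m jog '[{"gripper":0,"travel":[0,0,0],"twist":0}]'; python3 f.py
python3 - <<'E'
from h import *
s=Cam("scene"); s.crop(110,220,230,340,6,"s15")
E
```

```text
clock: 19.9
eef_pos: [0.5919, -0.2879, 0.0507]
eef_rot: [-1.574, 0.004, -1.826]
wrist_force: [1.5, 0.4, 0.8]
opening: 0.0003
off y 0.0154 x -0.0001 z 0.0507 Fy 1.35 Fx -0.76 Fz 0.83 t 19.9
clock: 20.0
eef_pos: [0.5921, -0.2879, 0.0508]
eef_rot: [-1.573, 0.004, -1.826]
wrist_force: [1.3, -0.8, -0.5]
opening: 0.0006
off y 0.0156 x -0.0001 z 0.0508 Fy 1.44 Fx 0.43 Fz -0.49 t 20.0
```

View pics/s15.png

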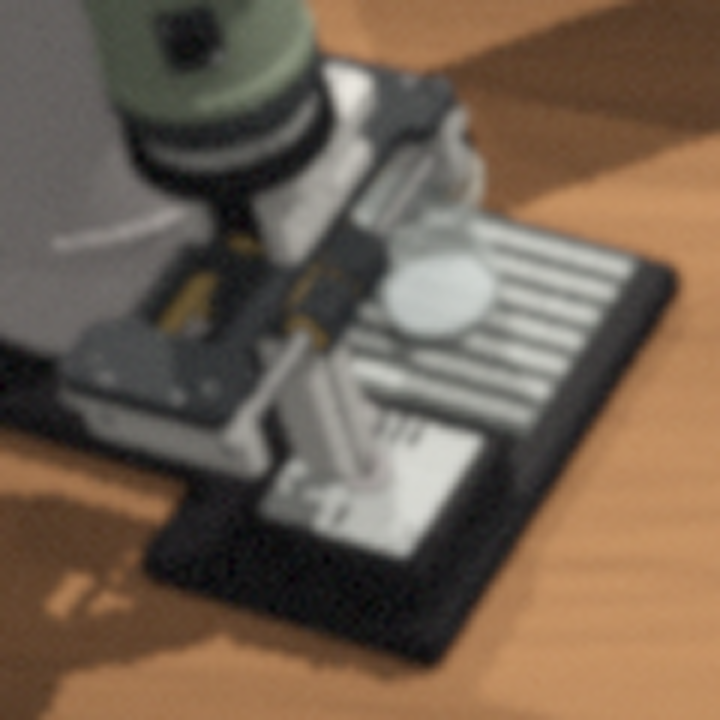

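```bash
python3 -m jog '[{"gripper":0,"travel":[0,0,-2],"twist":0},{"gripper":0,"travel":[0,0,-4],"twist":0},{"gripper":0,"travel":[0,0,-6],"twist":0},{"gripper":0,"travel":[0,0,-7],"twist":0},{"gripper":0,"travel":[0,0,-7],"twist":0}]'; python3 f.py;  python3 -m jog '[{"gripper":0,"travel":[0,0,-0.5],"twist":0},{"gripper":0,"travel":[0,0,-0.5],"twist":0}]'; python3 f.py
```

```text
clock: 20.55
eef_pos: [0.5854, -0.2861, 0.0508]
eef_rot: [-1.573, 0.004, -1.826]
wrist_force: [3.0, -0.3, -1.6]
opening: 0.0002
off y 0.0087 x -0.0001 z 0.0508 Fy 2.95 Fx -0.47 Fz -1.58 t 20.55
clock: 20.75
eef_pos: [0.585, -0.286, 0.0509]
eef_rot: [-1.572, 0.004, -1.826]
wrist_force: [2.6, -0.5, -1.1]
opening: 0.0006
off y 0.0083 x -0.0001 z 0.0509 Fy 2.68 Fx -0.17 Fz -1.07 t 20.75
```

```bash
for i in 1 2 3; do python3 -m jog '[{"gripper":0,"travel":[0,0,-0.6],"twist":0},{"gripper":0,"travel":[0,0,-1.2],"twist":0},{"gripper":0,"travel":[0,0,-1.2],"twist":0}]' >/dev/null; python3 f.py; done
python3 - <<'E'
from h import *
s=Cam("scene"); s.crop(110,220,230,340,6,"s16")
E
```

```text
off y 0.0072 x 0.0000 z 0.0509 Fy 3.09 Fx -0.65 Fz -0.77 t 21.05
off y 0.0061 x 0.0001 z 0.0510 Fy 3.34 Fx 0.13 Fz -0.19 t 21.35
off y 0.0049 x 0.0001 z 0.0511 Fy 2.94 Fx -0.40 Fz 0.15 t 21.65
```

View pics/s16.png

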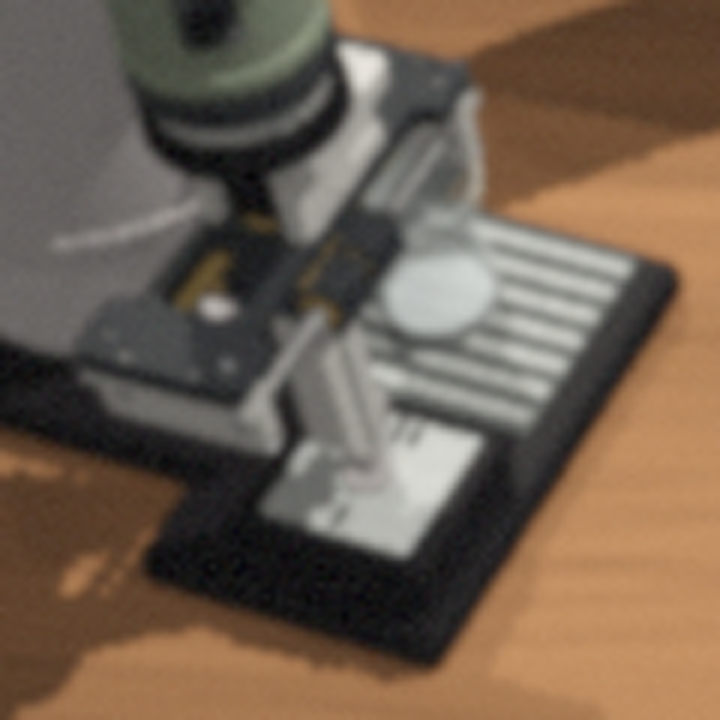

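```bash
python3 -m jog '[{"gripper":0,"travel":[0,2,0],"twist":0},{"gripper":0,"travel":[0,4,0],"twist":0},{"gripper":0,"travel":[0,4,0],"twist":0}]' >/dev/null; python3 f.py; for i in 1 2 ; do python3 -m jog '[{"gripper":0,"travel":[0,0,-0.6],"twist":0},{"gripper":0,"travel":[0,0,-1.2],"twist":0},{"gripper":0,"travel":[0,0,-1.2],"twist":0}]' >/dev/null; python3 f.py; done
```

```text
off y 0.0055 x 0.0005 z 0.0477 Fy 3.07 Fx -0.18 Fz 3.00 t 22.0
off y 0.0048 x 0.0005 z 0.0477 Fy 4.64 Fx -0.95 Fz 1.51 t 22.3
off y 0.0047 x 0.0005 z 0.0478 Fy 6.62 Fx 0.26 Fz 0.68 t 22.6
```

```bash
python3 -m jog '[{"gripper":0,"travel":[0,0,-0.6],"twist":0},{"gripper":0,"travel":[0,0,-0.6],"twist":0},{"gripper":0,"travel":[0,0,-0.6],"twist":0},{"gripper":0,"travel":[0,0,-0.6],"twist":0},{"gripper":0,"travel":[0,0,-0.6],"twist":0},{"gripper":0,"travel":[0,0,-0.6],"twist":0},{"gripper":0,"travel":[0,0,-0.6],"twist":0}]' >/dev/null; python3 f.py; python3 -m jog '[{"gripper":0,"travel":[0,0,-0.6],"twist":0},{"gripper":0,"travel":[0,0,-0.6],"twist":0},{"gripper":0,"travel":[0,0,-0.6],"twist":0},{"gripper":0,"travel":[0,0,-0.6],"twist":0},{"gripper":0,"travel":[0,0,-0.6],"twist":0},{"gripper":0,"travel":[0,0,-0.6],"twist":0},{"gripper":0,"travel":[0,0,-0.6],"twist":0}]' >/dev/null; python3 f.py
python3 - <<'E'
from h import *
s=Cam("scene"); s.crop(110,220,230,340,6,"s17")
E
```

```text
off y 0.0048 x 0.0005 z 0.0478 Fy 5.46 Fx -0.34 Fz 0.65 t 23.3
off y 0.0048 x 0.0005 z 0.0478 Fy 5.34 Fx -0.34 Fz 0.57 t 24.0
```

View pics/s17.png

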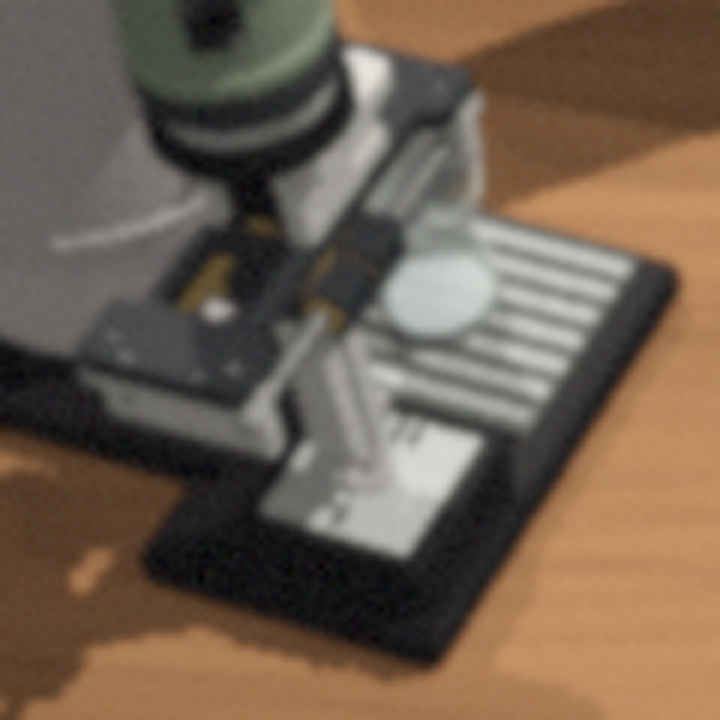

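```bash
python3 -m jog '[{"gripper":0,"travel":[0,0,2],"twist":0},{"gripper":0,"travel":[0,0,6],"twist":0},{"gripper":0,"travel":[0,0,12],"twist":0},{"gripper":0,"travel":[0,0,20],"twist":0},{"gripper":0,"travel":[0,0,30],"twist":0},{"gripper":0,"travel":[0,0,40],"twist":0},{"gripper":0,"travel":[0,-10,45],"twist":0},{"gripper":0,"travel":[0,-40,45],"twist":0}]'; python3 f.py; python3 -m jog '[{"gripper":0,"travel":[0,-30,0],"twist":0},{"gripper":0,"travel":[0,-65,0],"twist":0},{"gripper":0,"travel":[-20,-90,0],"twist":0},{"gripper":0,"travel":[-50,-95,0],"twist":0},{"gripper":0,"travel":[-85,-95,0],"twist":0},{"gripper":0,"travel":[-120,-95,0],"twist":0},{"gripper":0,"travel":[-150,-95,0],"twist":0},{"gripper":0,"travel":[-165,-95,0],"twist":0}]'; python3 f.py
python3 - <<'E'
from h import *
s=Cam("scene"); t=Cam("top"); s.crop(130,270,230,340,8,"s18"); t.crop(410,185,490,245,10,"t18"); cv2.imwrite("pics/s_end.png",s.img); cv2.imwrite("pics/t_end.png",t.img)
E
```

```text
clock: 24.85
eef_pos: [0.6228, -0.2956, 0.0845]
eef_rot: [-1.572, 0.005, -1.826]
wrist_force: [0.1, 0.1, -0.9]
opening: 0.0006
off y 0.0473 x -0.0004 z 0.0845 Fy 0.07 Fx -0.16 Fz -0.88 t 24.85
clock: 25.65
eef_pos: [0.6652, -0.1338, 0.1813]
eef_rot: [-1.571, 0.006, -1.824]
wrist_force: [0.7, 0.7, 0.4]
opening: 0.0003
off y 0.0472 x -0.1676 z 0.1813 Fy 0.51 Fx -0.81 Fz 0.38 t 25.65
```

View pics/s18.png

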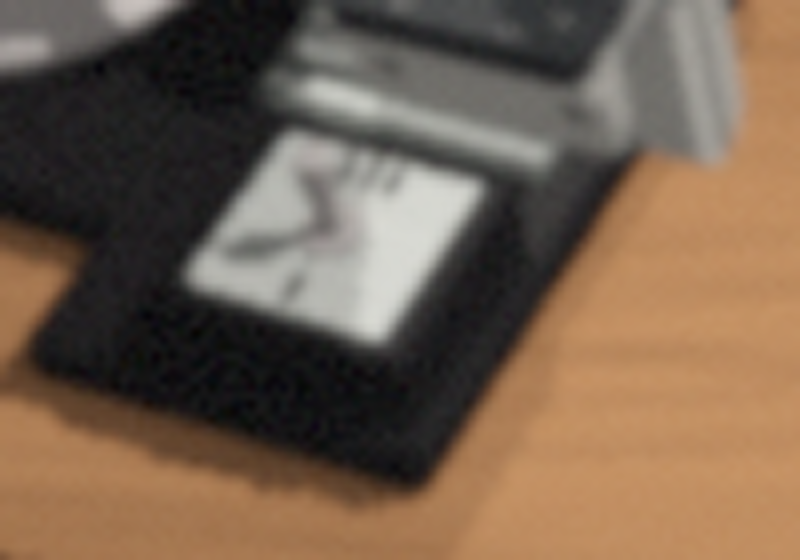

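View pics/s_end.png

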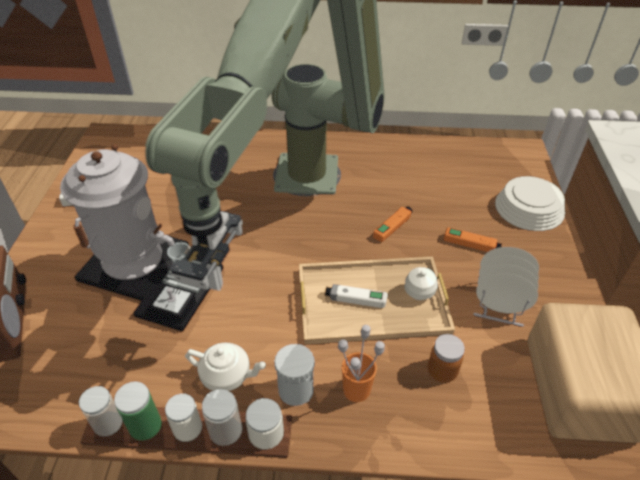

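View pics/t_end.png

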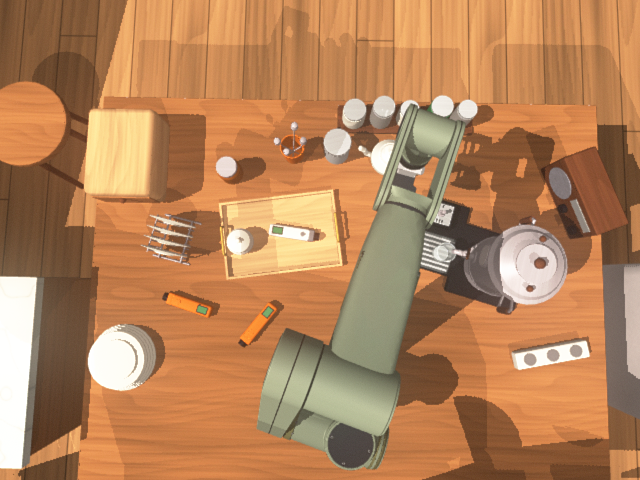

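```bash
python3 -m jog '[{"gripper":0,"travel":[0,-15,0],"twist":0},{"gripper":0,"travel":[0,-30,0],"twist":0},{"gripper":0,"travel":[0,-30,0],"twist":0},{"gripper":0,"travel":[0,-30,0],"twist":0}]'
python3 - <<'E'
from h import *
s=Cam("scene"); a=cv2.imread("pics/scene0.png"); 
for n,(x0,y0,x1,y1) in dict(glass=(165,235,195,262),thermo=(320,278,395,312),bowl=(400,265,440,300),toggle=(155,285,192,315),teapot=(185,340,265,390)).items():
    A=cv2.cvtColor(a[y0:y1,x0:x1],cv2.COLOR_BGR2GRAY).astype(np.float32);B=cv2.cvtColor(s.img[y0:y1,x0:x1],cv2.COLOR_BGR2GRAY).astype(np.float32)
    print(n,np.round(cv2.phaseCorrelate(A,B),2) if False else cv2.phaseCorrelate(A,B))
from workcell import job
job.close_job()
E
```

```text
clock: 26.15
eef_pos: [0.6657, -0.1363, 0.2127]
eef_rot: [-1.568, 0.005, -1.825]
wrist_force: [0.1, 0.3, -0.5]
opening: 0.0001
glass ((-0.6164260266392834, 0.7113005922536875), 0.49685601128472223)
thermo ((0.4285836995502379, -0.2202250895377631), 0.9483183648851182)
bowl ((-0.06854792640483609, 0.0351215004093568), 0.9537305169635348)
toggle ((-0.02997066654919678, 0.05748949756517874), 0.9847300823529561)
teapot ((-0.012876261348189644, -0.009517941188011747), 1.0030868158340454)
the job is handed in; nothing more can be done
```

I ran the whole sequence and handed the job in at about 26 s of the 72 s allowed; `close_job` gave no verdict.

- **Reading:** I picked up the white wand, not either of the two orange ones. I aimed it at the medallion from about 10 cm, and in both camera overlays the beam landed within a few millimetres of the medallion's middle. It stayed still for about 2.5 s, and I saw no sign of it touching the samovar.
- **Laying back:** I lowered the thermometer back to where it came from in the tray and opened the gripper. In the last picture it lies flat with the display up, about 0.5 px from its starting position.
- **Toggle:** I pushed the toggle towards the tap until it reached its stop, which is full throw of about 0.4 rad. I judged this from the travel and a rise in force from about 3 to 6 N, because the finger hid the lever. I held it there for over a second, and after release it looks exactly as it did at the start.
- **Other things:** The teapot and sugar bowl show no movement. The tea glass measured 0.7 px off, a weak match because the gripper was in that part of the picture; by eye it stands where it was. I checked the rest only by eye, and they look unmoved.

**What disagreed:** the reported TCP sits about 25–30 mm below the real fingertips in the pictures. Because of this my first grasp closed above the wand without moving it. I allowed for the offset in every move after that.

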